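Fetch the parts basket from the rinse tank with the hook rod

ROBOT

A 7-joint arm with a two-finger parallel gripper is mounted at the origin on a cart in front of the work surface, level with it; the furniture and walls round the work are solid. World frame = base frame: x ahead of the robot, y to its left, z up, the work surface at z = 0. Lengths are in m, angles in rad, forces in N, time in s.
With the tool pointing down it reaches from about 0.425 to 0.925 m from the base axis. Payload 6.8 kg.
Tool frame: the origin (TCP) lies at the very end of the fingers, on their centre line; the grasp point (between the pads) lies r.grasp_offset behind it (r.grasp_offset is the distance from the TCP to the grasp point, in m); z points along the fingers, y is the direction in which the jaws open and shut (so a half turn about z gives the same grasp; the last joint's range is limited). The gripper opens to 85 mm and grips with 20 to 120 N. Pads are 22 mm wide; open, the fingers measure 114 mm over their backs; the gripper's body (76 mm by 85 mm) begins 54 mm behind the grasp point. The pads swing forward as they close: fully open they stand 13 mm farther back than shut.
Start: joints at [-1.365, 0.477, 0.022, 1.555, -0.011, 1.109, -0.083], TCP at [0.208, 0.642, 0.231] pointing down, gripper open.
Joint ranges: [-2.96, 2.96], [-0.34, 2.1], [-1.41, 1.46], [0.24, 2.44], [-1.37, 4.51], [0.17, 1.92], [-2.96, 2.96]. Speed limits (rad/s): [2.39, 2.39, 3.14, 3.14, 3.14, 3.14, 3.14].

INTERFACE

Orientations are given as a rotation vector (axis times angle).
In Python, from bench import r gives the robot as it stands.
- The arm moves only by the shell command python3 -m jog 'ROWS' [FORCE]. ROWS is JSON, one flat list of numbers, 7 for each row, row after row: the turn, a rotation vector about the tool's x, y, z normalised to -1 to 1, where 1 is 180 degrees, then the shift along the tool's x, y, z normalised to -1 to 1, where 1 is 200 mm, then the opening, from 0 (shut) to 1 (fully open). In form: [wx, wy, wz, x, y, z, hand, wx, wy, wz, x, y, z, hand, ...]. A call has 1 to 12 rows; each row is the pose to reach, as a shift and turn from the pose measured when the call began, along the tool's axes at that moment, turning the shorter way round; what a row does not reach only later rows make up. A row lasts 1/10 s, in which the tool goes at most 50 mm and 8.59 degrees, less where a joint would pass 70% of its speed; a pose out of reach is approached as far as the arm can. A call with a number of a shift or a turn outside -1 to 1 is refused whole. A call with a gripper value outside its range is refused whole. The fingers move at their own pace and stop on an object; FORCE is the grip in N (left out, the last holds). Time passes only in rows, so rows that repeat a pose let the fingers close. It gives the time, the measured TCP pose, the force and the opening at its end, in the units of the state.
- r.get_obs(): the state, without advancing time (a new reading comes with each control period).
- r.grab_frame(name): name is "scene" or "top" or "wrist"; returns the picture (400x640x3 uint8, red, green, blue); there is no depth.
- r.calibration(name): a dict with "K" (3x3 intrinsics, pixels), "origin" and "rotation" of the camera in the world; the wrist camera has in their place "T_tool_cam" (4x4, takes a point from camera to tool coordinates, whose origin is the TCP and whose axes are the flange's). Camera axes: x right, y up, looking along -z (the intrinsics and any distortion apply to the point x, -y, -z); pixel columns grow to the right and rows downward; lengths in m; the calibration is good to about 2 mm. The wrist camera is an equidistant fisheye: a pixel r from the principal point sees the ray r / f radians off the axis. A picture is of the moment at which its call begins: read the wrist's pose just before it. calibration takes no time and is no camera call.
- r.hand_in(): hands the job in, once; it reports no verdict.
The state is a dict: "clock": time; "joints": joint angles; "qvel": joint speeds; "tau": joint torques, N m; "tcp_pos": TCP position; "orientation": TCP orientation; "contact_force": force on the tool from outside, world axes, zero at the start; "moment": the same for the moment, N m; "grip_width": finger opening in m.
Only numpy, scipy, OpenCV 4.12 (cv2) and the standard library are available. Lean on these libraries where they do the work, as an engineer would, in place of code of your own. Each camera call takes 0.05 s, during which the arm holds its last target.

TASK

Take the hook rod from its stand and use it to fish the parts basket out of the deep rinse tank: hook the basket's bail, slide the basket along its ledges towards the robot's end while feeling for the gap in the hold-down strips, lift it out there, and stand it upright on the draining tray. The strips are thin, so feel gently and never force the basket up against them; do not touch the basket with the gripper, do not drop it, bang anything or disturb the things around. Finish by hanging the hook rod back in its stand.

Things in the scene. Friction and masses are not known exactly. Their poses are not given: they have to be found in the camera images.
- tank: Stainless open-topped rinse tank, fixed, 198 x 64 x 135 mm, walls 4 mm (inside 190 x 56 mm), with closed grey housings 75 mm high on its ends (near 20 mm long, far 62 mm). Origin: centre of the tank's underside (housings not counted) on the worktop. x runs along its length; the -x end, with a brass drain stub (sticks out 14 mm, 18 mm up), is the end towards the robot.
- tank_mouth (a point): Middle of the tank's open mouth, 135 mm above the tank's origin; axes as the tank.
- tank_ledges (a point): Middle of the tank, level with the tops of the two inside ledges (one along each long wall, 9 mm wide, 38 mm free between them), 38 mm above the tank's origin; axes as the tank. The basket's lugs rest on the ledges.
- hold_down (a joint): Upward push (m, 0 at rest) of the hold-down strips: dark steel, rigid pair, one over each ledge (9 x 3 mm, underside 7 mm above it), sprung down, 1.8 N per mm, bent beyond 4.5 mm, stop at 9 mm. Each has one 56 mm gap at the same place, centre NOT measured: anywhere from x = -60 to 0 mm of the tank. Only there can the 50 mm lugs pass up. All else along the tank is too narrow.
- basket: Stainless open basket with brass fittings fixed inside, 0.1 to 0.2 kg, 56 (x) x 34 (y) x 26 mm (rim of the end walls), plus lugs and bail. Origin: centre of its underside. It hangs in the tank near the far (+x) end, its lugs on the ledges under the strips, its x along the tank's x within 0.03 rad.
- lugs (a point): Middle of the basket, level with the underside of its two side lugs, 26 mm above the basket's origin. Each lug is 50 mm long (x), 4 mm thick and reaches out to y = +-25 mm; its top is 3 mm under the strips.
- bail (a point): Middle of the top bar of the basket's rigid upright bail (round bar 5 mm thick, in the plane x = 0), on its centreline, 58 mm above the basket's origin; axes as the basket. The top bar is level over y = +-11 mm; the two legs stand at y = +-16.5 mm.
- hook_rod: Loose upright hook rod, 0.12 kg: flat steel shaft 12 (y) x 4 mm along z, hook below, black guard plate 58 x 44 x 4 mm (centre x = +10, underside 105 mm above the origin), black handle on top. Origin: on the shaft's axis at the level of the middle of the hook's foot. The hook opens upwards and points to +x.
- hook (a point): Same point as the hook rod's origin: foot of the hook, 4 mm thick and 12 mm wide, reaching from the shaft to x = +18 mm; its end (x = 14 to 18) is turned up to 14 mm above this point. Throat between shaft and upturned end: x = 2 to 14 mm.
- handle (a point): Where to grip the handle: on the shaft's axis, 140 mm above the hook rod's origin; axes as the hook rod. Handle 24 (x) x 16 (y) mm, from 109 to 165 mm above the hook rod's origin.
- rod_stand: Dark steel stand, fixed: foot 74 x 64 mm and upright open tube, outside 50 x 40, inside 40 (x) x 30 (y) mm, rim 115 mm above the origin. Origin: centre of its underside. The rod hangs in the tube, guard plate on the rim, its x along the stand's x, its shaft at about x = -10 mm, y = 0 of the stand, its origin 10 mm above the stand's.
- drain_tray: Low stainless tray, fixed, 130 x 110 mm, floor 4 mm thick, rim 10 mm high. Origin: centre of its underside on the worktop. The basket shall stand on its floor, wholly within the rim.
- flux_bottle: Bystander: small yellow bottle, 30 x 30 x 86 mm, origin centre of underside.
- solder_reel: Bystander: small reel, 52 mm across, 18 mm high, origin centre of underside.
- tape_roll: Bystander: roll of tape lying flat, 66 mm across, 13 mm high, origin centre of underside.

How it is judged:
On the way, in this order (a step that is already met when the one before it is completed fails the run):
1. the basket is up clear of the tank, hanging on the hook rod (z of basket in the frame of tank above 0.137 m and contact force between hook_rod and basket above 0.3 N), for 0.2 s.
2. the basket stands on the draining tray, off the hook (contact force between basket and drain_tray above 0.3 N and contact force between hook_rod and basket below 0.05 N and angle between basket's own z axis and vertical below 0.1 rad), for 0.1 s.
At the end, for the whole second after the job is handed in: The basket stands at rest upright (within 0.08 rad) on the draining tray's floor, its centre within 40 mm of the tray's centre; the hook rod hangs at rest upright (within 0.1 rad) in its stand with its guard plate on the rim (origin 5 to 16 mm above the stand's, within 22 mm of its axis) (contact force between basket and drain_tray above 0.3 N and horizontal distance between basket and drain_tray below 0.04 m and angle between basket's own z axis and vertical below 0.08 rad and linear speed of each of basket, hook_rod below 0.02 m/s and z of basket in the frame of drain_tray below 0.008 m and contact force between hook_rod and rod_stand above 0.3 N and z of hook_rod in the frame of rod_stand between 0.005 and 0.016 m and angle between hook_rod's own z axis and vertical below 0.1 rad and horizontal distance between hook_rod and rod_stand below 0.022 m); the robot touches nothing.
It fails at once if the hold-down strips are bent (pushed up more than 4.5 mm) (value of joint hold_down above 0.0045 m).
It fails at once if the rod pulls or strikes the basket or the tank, or the basket is banged down on the tray, with more than 25 N (contact force between hook_rod and basket above 25 N or contact force between hook_rod and tank above 25 N or contact force between basket and drain_tray above 25 N).
It fails at once if the gripper touches the basket (contact force between any of the fingers, the arm and basket above 0.5 N).
It fails at once if a thing standing around is disturbed by more than 30 mm (distance of any of flux_bottle, solder_reel, tape_roll from where it was at the start of the episode above 0.03 m).
It also fails if it takes over 72 s, if anything falls off the work surface, if the arm or the gripper's body presses on something with over 40 N, if the wrist force passes 120 N, or if a joint passes its speed limit or range.

## Working session

There is one attempt and no reset: what is moved stays moved. The work goes in short steps, Python scripts to look and compute and a shell command to move; the robot and the scene stay as the last step left them, time stands still between calls to the robot, and variables do not carry over. Pictures are saved under pics/ and viewed, and the job is handed in when it is done.

```bash
ls; mkdir -p pics; python3 - <<'E'
from bench import r
import cv2
o=r.get_obs();print(o, r.grasp_offset)
for n in("scene","top","wrist"):
    c=r.calibration(n);print(n,c)
    cv2.imwrite(f"pics/{n}0.png",r.grab_frame(n)[:,:,::-1])
E
```

```text
pics
{'clock': 0.0, 'joints': array([-1.36511465,  0.47778877,  0.02228525,  1.55647417, -0.01150474,
        1.10929232, -0.08309967]), 'qvel': array([-0.00087349, -0.00096961,  0.00144142, -0.00242458,  0.00047872,
       -0.00035778, -0.00076748]), 'tau': array([ 8.28466054e-04, -5.96461451e+01,  1.60798654e+00, -2.81193852e+01,
        1.24190294e-02,  9.49870358e-03, -1.56503990e-05]), 'tcp_pos': array([0.20813931, 0.6414736 , 0.23032266]), 'orientation': array([-4.90733685e-01, -3.10284444e+00,  2.86915653e-03]), 'contact_force': array([ 0.00143968, -0.81472286, -0.46177669]), 'moment': array([-0.01797381,  0.02529067,  0.02016035]), 'grip_width': 0.08533633942061339} 0.0187
scene {'K': array([[376.95919437,   0.        , 316.18010507],
       [  0.        , 376.95919437, 197.88336773],
       [  0.        ,   0.        ,   1.        ]]), 'origin': array([ 0.1099552 , -0.84716866,  0.56935938]), 'rotation': array([ 1.07507233, -0.27386463, -0.39406093])}
top {'K': array([[368.64146836,   0.        , 315.7794901 ],
       [  0.        , 368.64146836, 200.75519789],
       [  0.        ,   0.        ,   1.        ]]), 'origin': array([ 0.41719447, -0.09049774,  0.9729732 ]), 'rotation': array([ 0.08488741, -0.05743481, -1.57092046])}
wrist {'K': array([[309.70691629,   0.        , 322.28118853],
       [  0.        , 309.70691629, 196.7863439 ],
       [  0.        ,   0.        ,   1.        ]]), 'T_tool_cam': array([[-3.54419799e-04,  9.59190417e-01,  2.82760708e-01,
         7.26515171e-02],
       [ 9.99999231e-01,  3.99171177e-06,  1.23988484e-03,
        -3.22288436e-04],
       [ 1.18815696e-03,  2.82760930e-01, -9.59189681e-01,
        -1.42251164e-01],
       [ 0.00000000e+00,  0.00000000e+00,  0.00000000e+00,
         1.00000000e+00]])}
```

View pics/scene0.png

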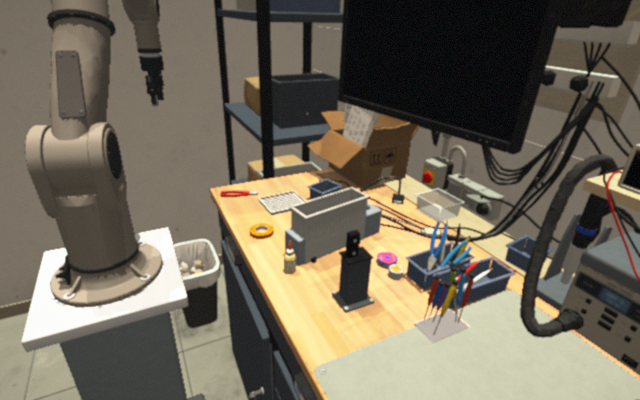

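View pics/top0.png

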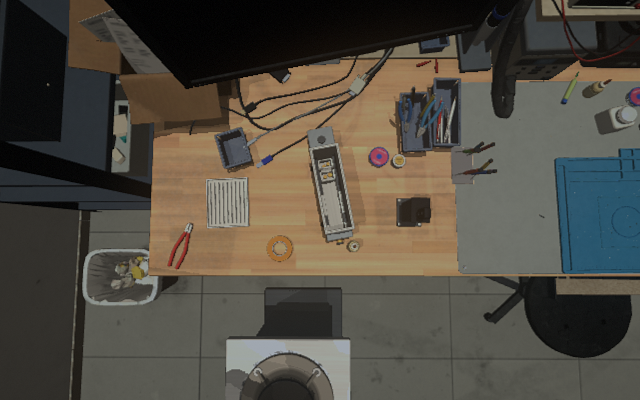

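View pics/wrist0.png

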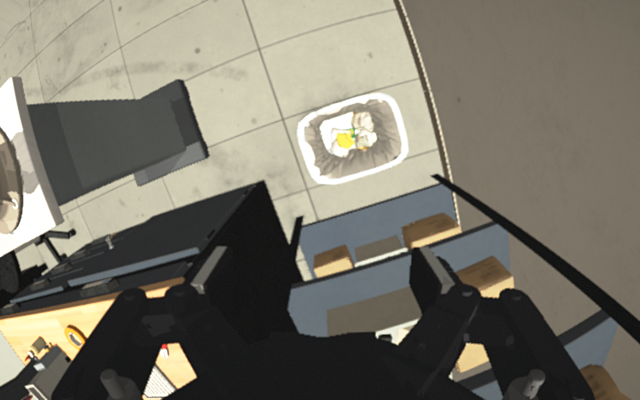

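```bash
cat > h.py <<'E'
import numpy as np, cv2
from scipy.spatial.transform import Rotation as R
from bench import r
def ray(n,u,v):
    c=r.calibration(n);K=c["K"]
    if n=="wrist":
        x=(u-K[0,2])/K[0,0];y=(v-K[1,2])/K[1,1];t=np.hypot(x,y)
        s=np.sin(t)/t if t>1e-9 else 1
        d=np.array([x*s,-y*s,-np.cos(t)])
        T=c["T_tool_cam"];o=r.get_obs();Rt=R.from_rotvec(o["orientation"])
        return o["tcp_pos"]+Rt.apply(T[:3,3]),Rt.apply(T[:3,:3]@d)
    d=np.array([(u-K[0,2])/K[0,0],-(v-K[1,2])/K[1,1],-1.])
    return c["origin"],R.from_rotvec(c["rotation"]).apply(d)
def at(n,u,v,z):
    o,d=ray(n,u,v);return o+d*(z-o[2])/d[2]
def proj(n,p):
    c=r.calibration(n);K=c["K"]
    if n=="wrist":
        T=c["T_tool_cam"];o=r.get_obs();Rt=R.from_rotvec(o["orientation"])
        q=T[:3,:3].T@(Rt.inv().apply(np.asarray(p)-o["tcp_pos"])-T[:3,3])
        q=np.array([q[0],-q[1],-q[2]]);rr=np.hypot(q[0],q[1]);t=np.arctan2(rr,q[2])
        return K[0,0]*t*q[0]/rr+K[0,2],K[1,1]*t*q[1]/rr+K[1,2]
    q=R.from_rotvec(c["rotation"]).inv().apply(np.asarray(p)-c["origin"])
    return K[0,0]*q[0]/-q[2]+K[0,2],K[1,1]*-q[1]/-q[2]+K[1,2]
def crop(img,x0,y0,x1,y1,s,fn):
    c=cv2.resize(img[y0:y1,x0:x1],None,fx=s,fy=s,interpolation=cv2.INTER_CUBIC)
    cv2.imwrite(fn,c)
def rel(p,rz=0,seg=1): pass
E
python3 - <<'E'
from h import *
i=cv2.imread("pics/top0.png");crop(i,290,115,450,255,5,"pics/t1.png");crop(i,190,160,300,270,5,"pics/t2.png")
i=cv2.imread("pics/scene0.png");crop(i,240,170,400,310,5,"pics/s1.png")
E
```

```text
(no output)
```

View pics/t1.png

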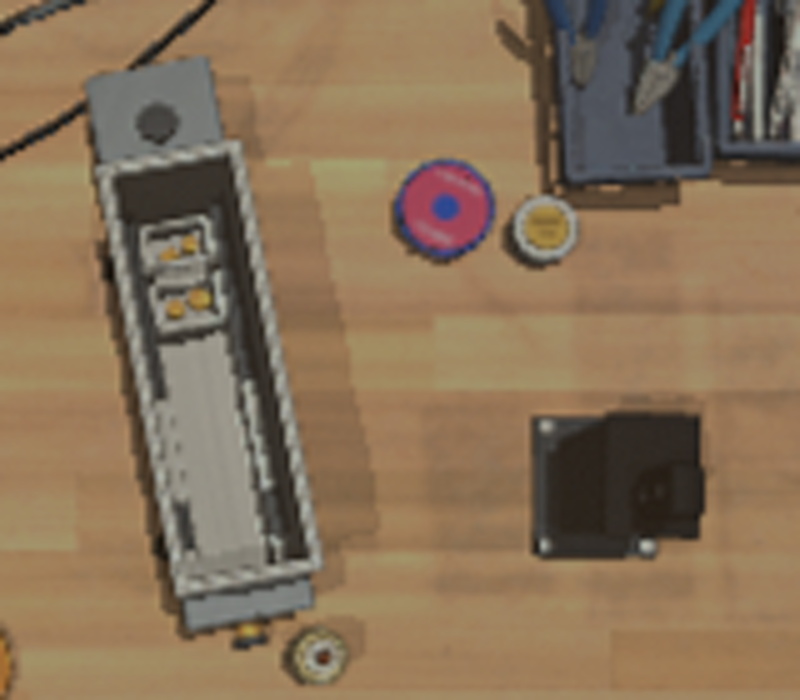

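View pics/t2.png

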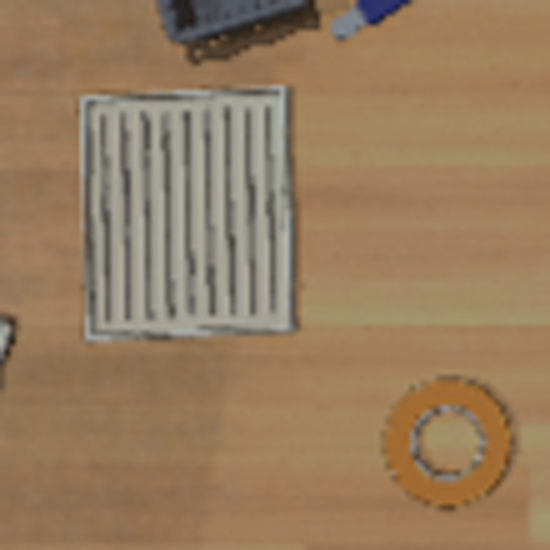

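View pics/s1.png

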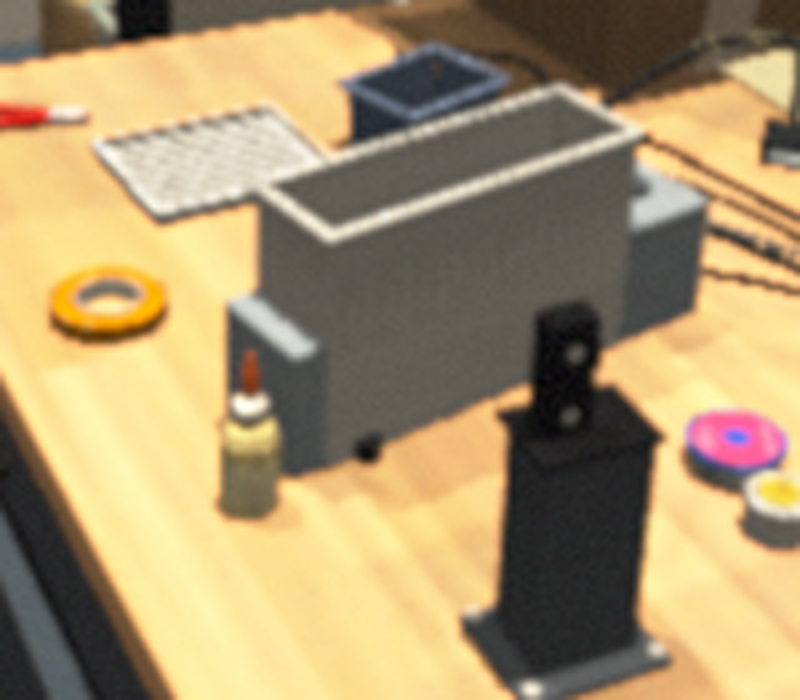

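```bash
python3 - <<'E'
from h import *
np.set_printoptions(precision=4,suppress=True)
T=lambda u,v,z:at("top",290+u/5,115+v/5,z)
S=lambda u,v,z:at("scene",240+u/5,170+v/5,z)
print("tank");
c=[T(97,165,.135),T(240,142,.135),T(320,565,.135),T(180,590,.135)]
for p in c:print(p)
print("mean",np.mean(c,0), "yaw",[np.degrees(np.arctan2(*(a-b)[[1,0]])) for a,b in((c[0],c[3]),(c[1],c[2]))], [np.linalg.norm(c[i]-c[(i+1)%4]) for i in range(4)])
c=[S(262,190,.135),S(330,240,.135),S(640,132,.135),S(560,85,.135)]
for p in c:print(p)
print("mean",np.mean(c,0))
print("guard top",[T(*q,.119) for q in((607,412),(700,412),(700,538),(607,538))])
print("guard scene",[S(*q,.119) for q in((500,410),(600,385),(660,435),(550,465))])
print("handle top", T(680,488,.175),"scene",S(568,310,.175))
print("handle top guess", S(565,430,.119))
print("foot top",[T(*q,.004) for q in((532,415),(532,557),(668,557))])
T2=lambda u,v,z:at("top",190+u/5,160+v/5,z)
c=[T2(*q,.01) for q in((80,97),(288,87),(295,330),(88,340))]
print("tray",c,np.mean(c,0))
print("tape",T2(449,442,.013),"reel",T(445,208,.018),"bottle",T(322,656,.086))
print("basket rims", T(178,275,.060))
E
```

```text
tank
[ 0.6159 -0.0612  0.135 ]
[ 0.6264 -0.1273  0.135 ]
[ 0.4312 -0.1624  0.135 ]
[ 0.42  -0.099  0.135]
mean [ 0.5234 -0.1125  0.135 ] yaw [np.float64(10.918113426708532), np.float64(10.168603351424242)] [np.float64(0.06700372764072952), np.float64(0.19832738260206922), np.float64(0.06438030755200354), np.float64(0.19954650952662414)]
[ 0.4206 -0.1095  0.135 ]
[ 0.4305 -0.1663  0.135 ]
[ 0.6243 -0.1288  0.135 ]
[ 0.6155 -0.0633  0.135 ]
mean [ 0.5227 -0.117   0.135 ]
guard top [array([ 0.5021, -0.2972,  0.119 ]), array([ 0.502 , -0.3401,  0.119 ]), array([ 0.4437, -0.3385,  0.119 ]), array([ 0.4438, -0.2959,  0.119 ])]
guard scene [array([ 0.448 , -0.2965,  0.119 ]), array([ 0.4957, -0.2978,  0.119 ]), array([ 0.499 , -0.3383,  0.119 ]), array([ 0.4477, -0.3373,  0.119 ])]
handle top [ 0.4635 -0.3142  0.175 ] scene [ 0.464  -0.3165  0.175 ]
handle top guess [ 0.4654 -0.3195  0.119 ]
foot top [array([ 0.5121, -0.2858,  0.004 ]), array([ 0.4375, -0.2842,  0.004 ]), array([ 0.4374, -0.355 ,  0.004 ])]
tray [array([0.5622, 0.2174, 0.01  ]), array([0.5672, 0.1068, 0.01  ]), array([0.4388, 0.101 , 0.01  ]), array([0.4336, 0.2098, 0.01  ])] [0.5004 0.1587 0.01  ]
tape [0.3807 0.0195 0.013 ] reel [ 0.6199 -0.2397  0.018 ] bottle [ 0.3887 -0.1671  0.086 ]
basket rims [ 0.5775 -0.0992  0.06  ]
```

```bash
cat >> h.py <<'E'
def row(p,head,grasp=False):
    """p target TCP (or grasp pt), head=heading deg of tool x, tool down"""
    o=r.get_obs();Rc=R.from_rotvec(o["orientation"])
    a=np.radians(head);X=np.array([np.cos(a),np.sin(a),0]);Z=np.array([0,0,-1.]);Y=np.cross(Z,X)
    Rt=R.from_matrix(np.c_[X,Y,Z])
    p=np.array(p,float)
    if grasp:p=p+Z*r.grasp_offset
    w=(Rc.inv()*Rt).as_rotvec()/np.pi;s=Rc.inv().apply(p-o["tcp_pos"])/.2
    n=max(np.linalg.norm(s)*4,np.linalg.norm(w)*180/8.59)
    xh=Rc.apply([1,0,0]);
    print("row",np.round(np.r_[w,s],4).tolist(),"n=%.1f"%n)
def st():
    o=r.get_obs();Rc=R.from_rotvec(o["orientation"]);X=Rc.apply([1,0,0])
    print("t%.2f"%o["clock"],"tcp",o["tcp_pos"].round(4),"head %.2f"%np.degrees(np.arctan2(X[1],X[0])),"tilt",Rc.apply([0,0,1]).round(4),"F",o["contact_force"].round(2),"M",o["moment"].round(2),"w %.4f"%o["grip_width"])
E
python3 - <<'E'
from h import *
st()
row((.33,.53,.33),145)
row((.38,.48,.33),130)
T=lambda u,v,z:at("top",290+u/5,115+v/5,z)
print(T(155,400,.048),T(180,505,.048),T(245,380,.048),T(268,530,.048))
E
```

```text
t0.15 tcp [0.2082 0.6416 0.2305] head 162.02 tilt [-3.0e-04 -1.4e-03 -1.0e+00] F [-0.31  0.15  0.01] M [0.01 0.05 0.03] w 0.0855
row [-0.0005, 0.0001, 0.0946, -0.7515, -0.3435, -0.4968] n=3.9
row [-0.0004, 0.0002, 0.1779, -1.0665, -0.5041, -0.4965] n=5.1
[ 0.51579214 -0.08752464  0.048     ] [ 0.46277655 -0.09997264  0.048     ] [ 0.52583099 -0.13295509  0.048     ] [ 0.45018977 -0.14399088  0.048     ]
```

```bash
python3 -m jog '[0,0,0.09,-0.75,-0.34,-0.5,1,0,0,0.09,-0.75,-0.34,-0.5,1,0,0,0.09,-0.75,-0.34,-0.5,1,0,0,0.09,-0.75,-0.34,-0.5,1]'
python3 - <<'E'
from h import *
st()
row((.46,.38,.33),115)
E
```

```text
clock: 0.55
tcp_pos: [0.3319, 0.5289, 0.332]
orientation: [0.925, 3.001, -0.002]
contact_force: [1.1, 0.8, 0.8]
grip_width: 0.0854
t0.55 tcp [0.3319 0.5289 0.332 ] head 145.73 tilt [ 5.0e-04 -1.3e-03 -1.0e+00] F [1.1  0.77 0.78] M [ 0.05 -0.05 -0.  ] w 0.0854
row [-0.0002, 0.0004, 0.1707, -0.9485, -0.2545, 0.011] n=3.9
```

```bash
python3 -m jog '[0,0,0.17,-0.95,-0.25,0,1,0,0,0.17,-0.95,-0.25,0,1,0,0,0.17,-0.95,-0.25,0,1,0,0,0.17,-0.95,-0.25,0,1]'
python3 - <<'E'
from h import *
st()
row((.53,.2,.33),80)
E
```

```text
clock: 0.95
tcp_pos: [0.4617, 0.3787, 0.3322]
orientation: [1.692, 2.646, -0.001]
contact_force: [-0.0, 1.0, -0.4]
grip_width: 0.0855
t0.95 tcp [0.4617 0.3787 0.3322] head 114.82 tilt [ 4.0e-04 -1.3e-03 -1.0e+00] F [-0.01  0.96 -0.38] M [ 0.02 -0.08 -0.06] w 0.0855
row [0.0001, 0.0004, 0.1934, -0.9541, -0.0651, 0.0123] n=4.1
```

```bash
python3 -m jog '[0,0,0.19,-0.95,-0.06,0,1,0,0,0.19,-0.95,-0.06,0,1,0,0,0.19,-0.95,-0.06,0,1,0,0,0.19,-0.95,-0.06,0,1,0,0,0.19,-0.95,-0.06,0,1]'
python3 - <<'E'
from h import *
st()
row((.53,.02,.33),45)
E
```

```text
clock: 1.45
tcp_pos: [0.5328, 0.1932, 0.3329]
orientation: [2.408, 2.012, -0.002]
contact_force: [-0.8, 0.1, 0.1]
grip_width: 0.0855
t1.45 tcp [0.5328 0.1932 0.3329] head 79.77 tilt [ 0.0018 -0.0038 -1.    ] F [-0.8   0.09  0.1 ] M [ 0.03  0.01 -0.02] w 0.0855
row [0.0011, 0.0008, 0.1932, -0.8549, 0.1399, 0.0177] n=4.0
```

```bash
python3 -m jog '[0,0,0.19,-0.85,0.14,0,1,0,0,0.19,-0.85,0.14,0,1,0,0,0.19,-0.85,0.14,0,1,0,0,0.19,-0.85,0.14,0,1,0,0,0.19,-0.85,0.14,0,1]'
python3 - <<'E'
from h import *
st()
row((.48,-.12,.33),10.5)
E
```

```text
clock: 1.95
tcp_pos: [0.5297, 0.0156, 0.3339]
orientation: [2.898, 1.199, 0.001]
contact_force: [0.1, -0.1, 0.0]
grip_width: 0.0853
t1.95 tcp [0.5297 0.0156 0.3339] head 44.93 tilt [ 0.0023 -0.0046 -1.    ] F [ 0.13 -0.11  0.04] M [-0.03 -0.05 -0.01] w 0.0853
row [0.0016, 0.0, 0.1913, -0.655, 0.3043, 0.0222] n=4.0
```

Go over the tank and look.

```bash
python3 -m jog '[0,0,0.19,-0.65,0.3,0,1,0,0,0.19,-0.65,0.3,0,1,0,0,0.19,-0.65,0.3,0,1,0,0,0.19,-0.65,0.3,0,1,0,0,0.19,-0.65,0.3,0,1,0,0,0.19,-0.65,0.3,0,1]'
python3 - <<'E'
from h import *
st()
i=r.grab_frame("wrist")[:,:,::-1];cv2.imwrite("pics/w1.png",i)
E
```

```text
clock: 2.55
tcp_pos: [0.4806, -0.1168, 0.3343]
orientation: [3.122, 0.305, 0.003]
contact_force: [0.7, 0.3, -0.4]
grip_width: 0.0853
t2.55 tcp [ 0.4806 -0.1168  0.3343] head 11.15 tilt [ 0.0021 -0.0042 -1.    ] F [ 0.72  0.33 -0.42] M [ 0.    0.01 -0.  ] w 0.0853
```

View pics/w1.png

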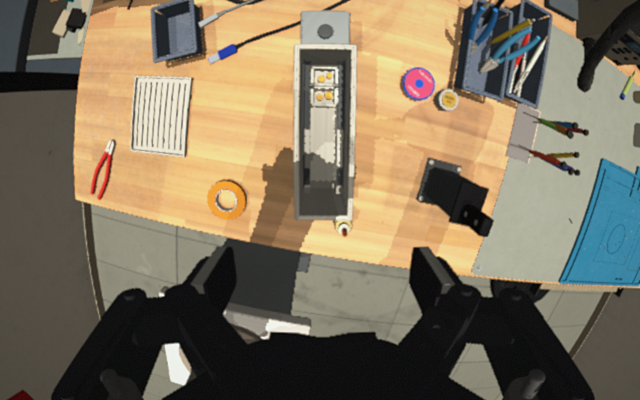

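```bash
python3 - <<'E'
from h import *
i=cv2.imread("pics/w1.png");crop(i,280,40,370,230,3.1,"pics/w1a.png")
crop(i,285,40,365,115,8,"pics/w1b.png");crop(i,285,120,365,195,8,"pics/w1c.png")
E
```

```text
(no output)
```

View pics/w1b.png

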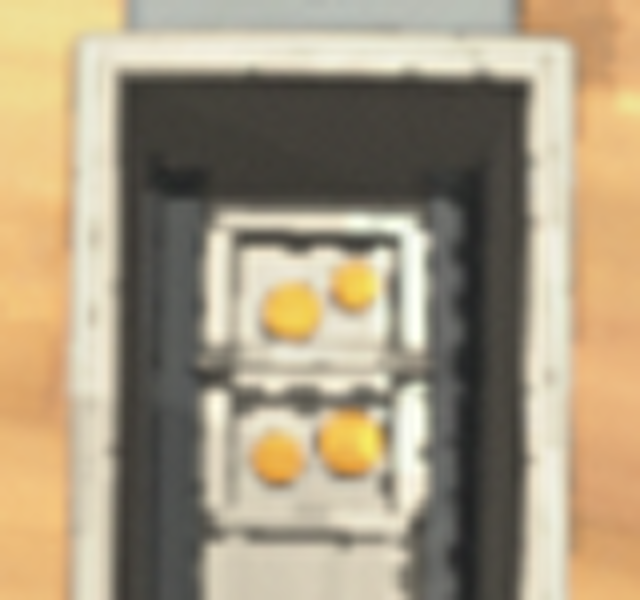

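View pics/w1c.png

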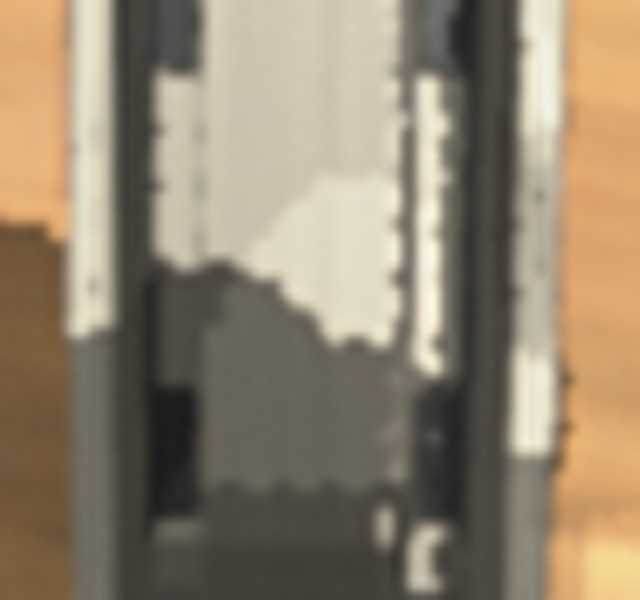

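```bash
python3 - <<'E'
from h import *
np.set_printoptions(precision=4,suppress=True)
B=lambda u,v,z:at("wrist",285+u/8,40+v/8,z)
C=lambda u,v,z:at("wrist",285+u/8,120+v/8,z)
W=lambda u,v,z:at("wrist",u,v,z)
i=cv2.imread("pics/w1.png")
far=[B(75,38,.135),B(575,40,.135)]
print("far corners",far)
yaw=np.radians(10.5);o=np.array([.523,-.1145])
def tk(p):
    d=p[:2]-o;return np.array([d[0]*np.cos(yaw)+d[1]*np.sin(yaw),-d[0]*np.sin(yaw)+d[1]*np.cos(yaw)])
print("far",[tk(p) for p in far])
# near corners in full picture: approx (294,216),(357,220)
near=[W(294,217,.135),W(357,219,.135)];print("near",near,[tk(p) for p in near])
for n,p in dict(gapT_L=C(178,72,.048),gapB_L=C(175,385,.048),gapT_R=C(435,72,.048),gapB_R=C(437,380,.048),bailc=B(318,366,.072),bailL=B(200,366,.07),bailR=B(430,366,.07),rimfar=B(315,215,.038),rimnear=B(310,527,.038),bl=B(210,520,.038),br=B(418,527,.038),fl=B(215,212,.038),fr=B(422,215,.038),stripfarL=B(178,195,.048)).items():print(n,p,tk(p))
# inner walls at mouth
print("innerL",tk(C(115,200,.135)),"innerR",tk(C(520,200,.135)),"outerL",tk(C(68,200,.135)),"outerR",tk(C(568,200,.135)))
crop(i,410,150,500,245,6,"pics/w1d.png");crop(i,280,180,370,250,7,"pics/w1e.png");crop(i,125,65,200,165,6,"pics/w1f.png")
E
```

```text
far corners [array([ 0.6147, -0.0607,  0.135 ]), array([ 0.6279, -0.1273,  0.135 ])]
far [array([0.1   , 0.0362]), array([ 0.1008, -0.0317])]
near [array([ 0.4213, -0.0957,  0.135 ]), array([ 0.433 , -0.1691,  0.135 ])] [array([-0.0966,  0.037 ]), array([-0.0985, -0.0373])]
gapT_L [ 0.5185 -0.0899  0.048 ] [0.    0.025]
gapB_L [ 0.4642 -0.0996  0.048 ] [-0.0551  0.0254]
gapT_R [ 0.527  -0.1333  0.048 ] [ 0.0005 -0.0193]
gapB_R [ 0.4739 -0.1447  0.048 ] [-0.0538 -0.0208]
bailc [ 0.5801 -0.102   0.072 ] [0.0584 0.0019]
bailL [ 0.5766 -0.0833  0.07  ] [0.0584 0.0209]
bailR [ 0.5839 -0.1197  0.07  ] [ 0.0589 -0.0162]
rimfar [ 0.609  -0.0962  0.038 ] [0.0879 0.0023]
rimnear [ 0.5543 -0.1061  0.038 ] [0.0323 0.0025]
bl [ 0.5522 -0.0887  0.038 ] [0.0334 0.02  ]
br [ 0.5581 -0.1246  0.038 ] [ 0.0326 -0.0163]
fl [ 0.6063 -0.0791  0.038 ] [0.0883 0.0196]
fr [ 0.6128 -0.1144  0.038 ] [ 0.0883 -0.0163]
stripfarL [ 0.6068 -0.0729  0.048 ] [0.09   0.0257]
innerL [-0.012  0.03 ] innerR [-0.0113 -0.0261] outerL [-0.012   0.0366] outerR [-0.0112 -0.0328]
```

View pics/w1d.png

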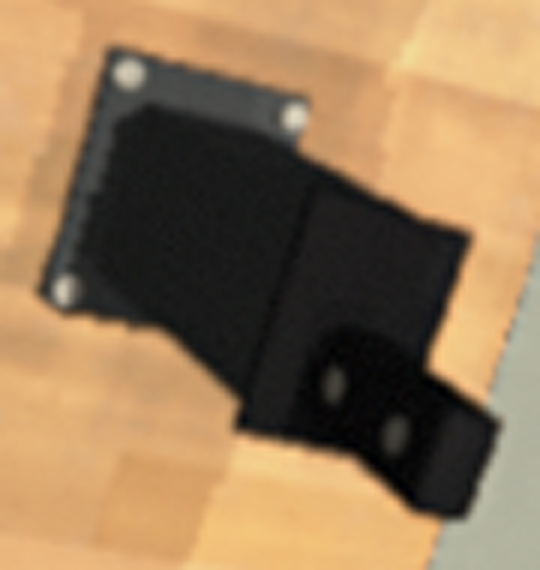

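View pics/w1e.png

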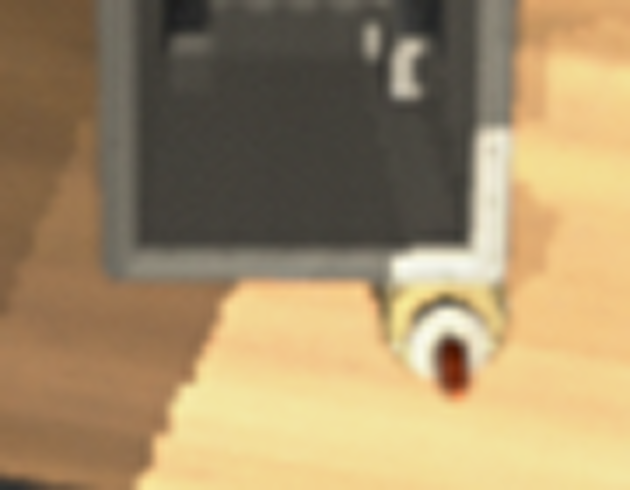

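View pics/w1f.png

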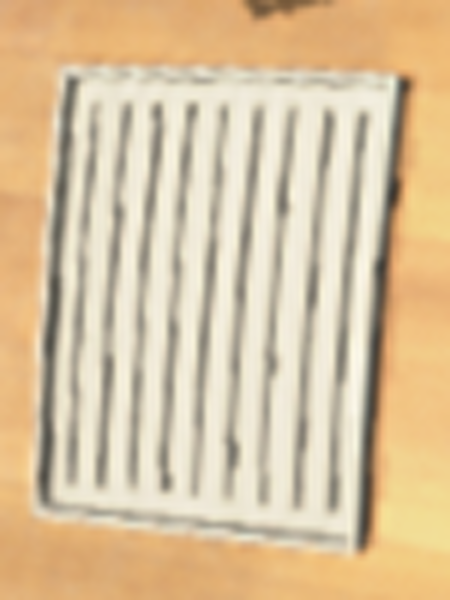

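```bash
python3 - <<'E'
from h import *
np.set_printoptions(precision=4,suppress=True)
D=lambda u,v,z:at("wrist",410+u/6,150+v/6,z)
print("handle top",D(463,472,.175))
g=[D(318,180,.119),D(470,235,.119),D(240,425,.119)];print("guard",g, "heading",np.degrees(np.arctan2(*(g[0]-g[2])[[1,0]])), "centre",(g[1]+g[2])/2)
f=[D(110,47,.004),D(308,98,.004),D(42,292,.004)];print("foot",f,np.degrees(np.arctan2(*(f[0]-f[2])[[1,0]])))
F=lambda u,v,z:at("wrist",125+u/6,65+v/6,z)
c=[F(*q,.01) for q in((62,68),(405,78),(360,550),(35,512))];print("tray",c,np.mean(c,0))
print("reel",at("wrist",419,84,.018))
row((.4635,-.25,.33),2)
row((.4635,-.317,.29),0)
E
```

```text
handle top [ 0.4622 -0.3181  0.175 ]
guard [array([ 0.5037, -0.2966,  0.119 ]), array([ 0.5  , -0.339,  0.119]), array([ 0.4472, -0.2958,  0.119 ])] heading -0.9000085530351771 centre [ 0.4736 -0.3174  0.119 ]
foot [array([ 0.511 , -0.2864,  0.004 ]), array([ 0.5106, -0.3489,  0.004 ]), array([ 0.4411, -0.2856,  0.004 ])] -0.6290746769368758
tray [array([0.5621, 0.2156, 0.01  ]), array([0.5671, 0.1049, 0.01  ]), array([0.44  , 0.1001, 0.01  ]), array([0.4349, 0.2092, 0.01  ])] [0.501  0.1575 0.01  ]
reel [ 0.6196 -0.2394  0.018 ]
row [0.0015, -0.0005, 0.0509, -0.2134, 0.6373, 0.0241] n=2.7
row [0.0015, -0.0005, 0.062, -0.2784, 0.965, 0.2256] n=4.1
```

```bash
python3 -m jog '[0.0015,-0.0005,0.065,-0.28,0.965,0.2,1,0.0015,-0.0005,0.065,-0.28,0.965,0.2,1,0.0015,-0.0005,0.065,-0.28,0.965,0.2,1,0.0015,-0.0005,0.065,-0.28,0.965,0.2,1,0.0015,-0.0005,0.065,-0.28,0.965,0.2,1,0.0015,-0.0005,0.065,-0.28,0.965,0.2,1]'
python3 - <<'E'
from h import *
st()
row((.4632,-.3173,.1313),-1)
i=r.grab_frame("wrist")[:,:,::-1];cv2.imwrite("pics/w2.png",i)
E
```

```text
clock: 3.2
tcp_pos: [0.4631, -0.3176, 0.2943]
orientation: [3.141, -0.013, -0.003]
contact_force: [0.2, 1.8, 0.2]
grip_width: 0.0853
t3.20 tcp [ 0.4631 -0.3176  0.2943] head -0.49 tilt [-2.1e-03 -3.0e-04 -1.0e+00] F [0.21 1.76 0.25] M [0.05 0.01 0.01] w 0.0853
row [0.0001, 0.0007, 0.0028, 0.0022, -0.0016, 0.8148] n=3.3
```

View pics/w2.png

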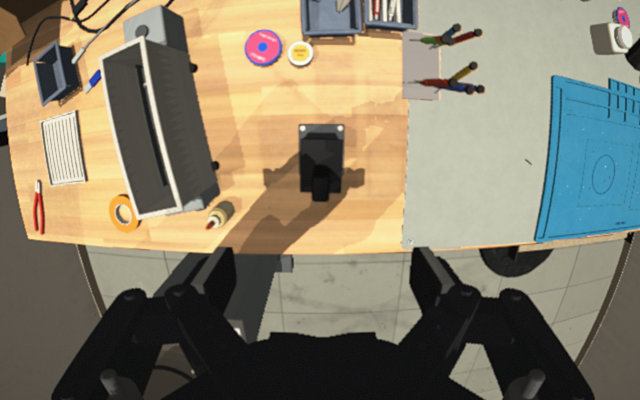

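```bash
python3 -m jog '[0,0.0007,0.0028,0.002,-0.0016,0.2,1,0,0.0007,0.0028,0.002,-0.0016,0.4,1,0,0.0007,0.0028,0.002,-0.0016,0.55,1,0,0.0007,0.0028,0.002,-0.0016,0.7,1,0,0.0007,0.0028,0.002,-0.0016,0.815,1,0,0.0007,0.0028,0.002,-0.0016,0.815,1]'
python3 - <<'E'
from h import *
st()
i=r.grab_frame("wrist")[:,:,::-1];cv2.imwrite("pics/w3.png",i)
E
```

```text
clock: 3.85
tcp_pos: [0.4642, -0.3114, 0.1289]
orientation: [-3.137, 0.014, 0.006]
contact_force: [-0.1, 0.3, 0.0]
grip_width: 0.0854
t3.85 tcp [ 0.4642 -0.3114  0.1289] head -0.51 tilt [-0.0035  0.0041 -1.    ] F [-0.07  0.3   0.03] M [-0.02  0.04  0.08] w 0.0854
```

View pics/w3.png

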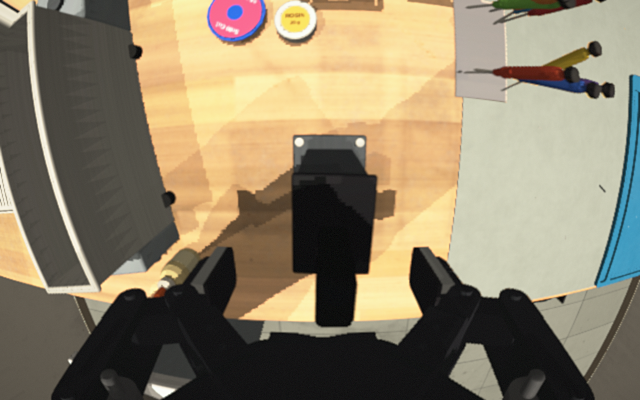

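```bash
python3 - <<'E'
from h import *
st()
row((.4632,-.3173,.1313),-0.8)
print(proj("wrist",(.4632,-.3173,.175)))
E
```

```text
t3.90 tcp [ 0.4649 -0.3128  0.1307] head -0.58 tilt [-0.001   0.0025 -1.    ] F [-0.75 -0.    0.29] M [-0.03  0.02 -0.04] w 0.0854
row [-0.0008, 0.0003, 0.0012, -0.0083, 0.0226, -0.0029] n=0.1
(np.float64(333.32071536102075), np.float64(305.5390551317442))
```

```bash
python3 -m jog '[-0.0008,0.0003,0.001,-0.008,0.022,-0.003,1,-0.0008,0.0003,0.001,-0.008,0.022,-0.003,1,-0.0008,0.0003,0.001,-0.008,0.022,-0.003,1]'
python3 - <<'E'
from h import *
st()
row((.4632,-.3173,.1313),-0.8)
E
```

```text
clock: 4.2
tcp_pos: [0.4641, -0.3174, 0.1326]
orientation: [3.141, -0.02, 0.003]
contact_force: [-0.2, -0.5, 0.8]
grip_width: 0.0853
t4.20 tcp [ 0.4641 -0.3174  0.1326] head -0.73 tilt [ 2.e-03 -7.e-04 -1.e+00] F [-0.22 -0.52  0.84] M [-0.03 -0.    0.04] w 0.0853
row [0.0002, -0.0006, 0.0004, -0.0045, -0.0004, 0.0064] n=0.0
```

```bash
python3 -m jog '[0,-0.0006,0,-0.004,0,0.006,0.5,0,-0.0006,0,-0.004,0,0.006,0.3,0,-0.0006,0,-0.004,0,0.006,0.0,0,-0.0006,0,-0.004,0,0.006,0.0,0,-0.0006,0,-0.004,0,0.006,0,0,-0.0006,0,-0.004,0,0.006,0,0,-0.0006,0,-0.004,0,0.006,0]' 80
python3 - <<'E'
from h import *
st()
i=r.grab_frame("wrist")[:,:,::-1];cv2.imwrite("pics/w4.png",i)
i=r.grab_frame("scene")[:,:,::-1];crop(i,260,170,420,310,5,"pics/s4.png")
st()
E
```

```text
clock: 4.9
tcp_pos: [0.4633, -0.3175, 0.1315]
orientation: [3.141, -0.02, 0.0]
contact_force: [-0.6, 0.4, 2.4]
grip_width: 0.0154
t4.90 tcp [ 0.4633 -0.3175  0.1315] head -0.73 tilt [ 2.e-04 -8.e-04 -1.e+00] F [-0.6   0.43  2.44] M [-0.01  0.04 -0.03] w 0.0154
t5.00 tcp [ 0.4633 -0.3175  0.1315] head -0.73 tilt [ 3.e-04 -8.e-04 -1.e+00] F [0.54 0.59 2.2 ] M [ 0.01  0.1  -0.03] w 0.0150
```

View pics/w4.png

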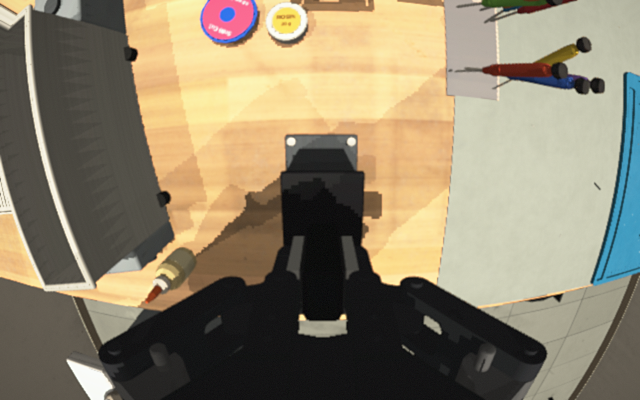

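View pics/s4.png

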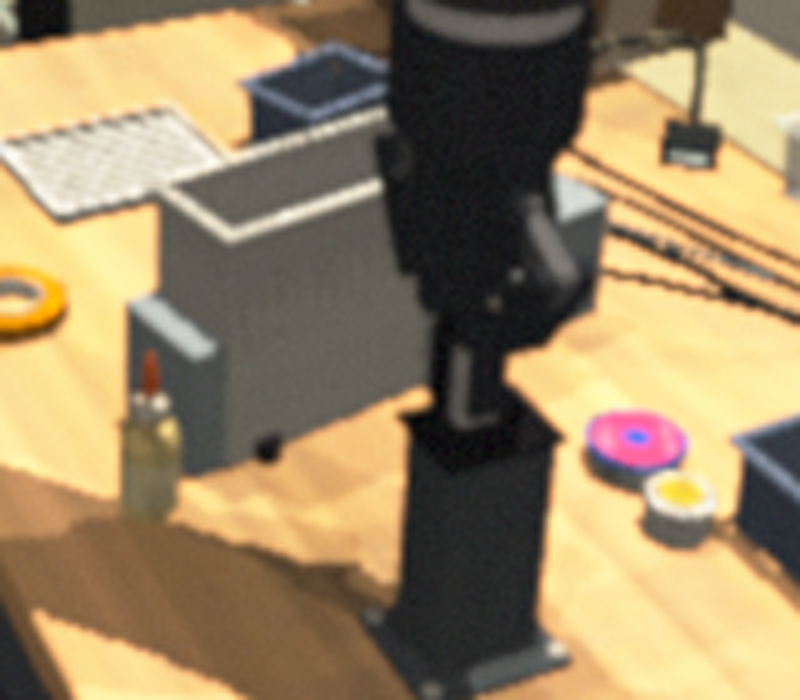

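```bash
python3 -m jog '[0,0,0,0,0,-0.05,0,0,0,0,0,0,-0.1,0,0,0,0,0,0,-0.2,0,0,0,0,0,0,-0.35,0,0,0,0,0,0,-0.5,0,0,0,0,0,0,-0.65,0,0,0,0,0,0,-0.84,0,0,0,0,0,0,-0.84,0,0,0,0,0,0,-0.84,0,0,0,0,0,0,-0.84,0]'
python3 - <<'E'
from h import *
st()
i=r.grab_frame("wrist")[:,:,::-1];cv2.imwrite("pics/w5.png",i)
i=r.grab_frame("scene")[:,:,::-1];crop(i,260,130,420,270,5,"pics/s5.png")
st()
E
```

```text
clock: 6.0
tcp_pos: [0.4628, -0.3168, 0.2987]
orientation: [-3.141, 0.02, 0.001]
contact_force: [-1.0, 0.5, -2.0]
grip_width: 0.0149
t6.00 tcp [ 0.4628 -0.3168  0.2987] head -0.72 tilt [-9.e-04  2.e-04 -1.e+00] F [-1.    0.53 -2.04] M [-0.   -0.02 -0.  ] w 0.0149
t6.10 tcp [ 0.4626 -0.3168  0.2983] head -0.73 tilt [-1.8e-03  1.0e-04 -1.0e+00] F [ 1.4   0.88 -0.74] M [-0.04  0.01  0.04] w 0.0152
```

View pics/w5.png

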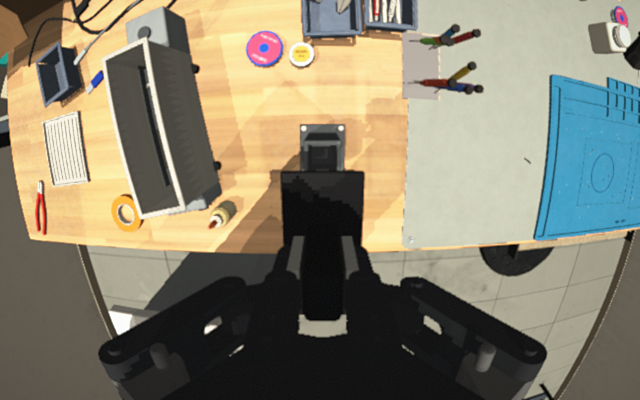

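View pics/s5.png

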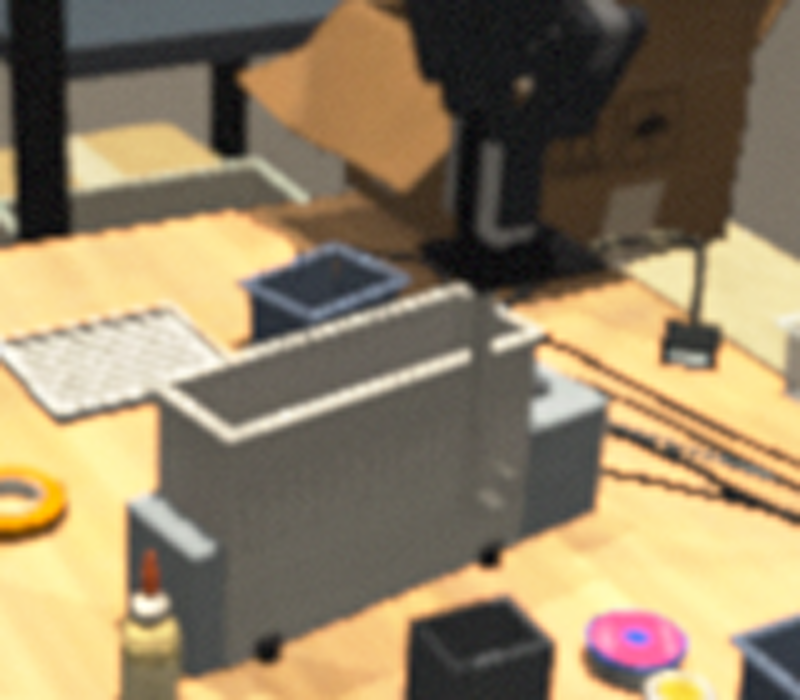

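```bash
python3 - <<'E'
from h import *
print(proj("scene",(.4626+.009,-.3168,.177)), "seen 358,229")
row((.5545,-.107,.30),10.6)
E
```

```text
(np.float64(357.06442222133364), np.float64(230.3926209383662)) seen 358,229
row [-0.0001, 0.0006, -0.063, 0.4457, -1.055, -0.0091] n=4.6
```

```bash
python3 -m jog '[0,0,-0.063,0.4,-0.98,-0.01,0,0,0,-0.063,0.4,-0.98,-0.01,0,0,0,-0.063,0.4,-0.98,-0.01,0,0,0,-0.063,0.4,-0.98,-0.01,0,0,0,-0.063,0.4,-0.98,-0.01,0,0,0,-0.063,0.4,-0.98,-0.01,0,0,0,-0.063,0.4,-0.98,-0.01,0,0,0,-0.063,0.4,-0.98,-0.01,0]'
python3 - <<'E'
from h import *
st()
row((.5545,-.107,.26),10.6)
i=r.grab_frame("scene")[:,:,::-1];crop(i,260,130,420,270,5,"pics/s6.png")
i=r.grab_frame("wrist")[:,:,::-1];cv2.imwrite("pics/w6.png",i)
i=r.grab_frame("top")[:,:,::-1];crop(i,270,110,370,250,4,"pics/t6.png")
st()
E
```

```text
clock: 6.9
tcp_pos: [0.5442, -0.1242, 0.3001]
orientation: [3.128, 0.285, -0.004]
contact_force: [-0.7, -0.6, -0.2]
grip_width: 0.0151
t6.90 tcp [ 0.5442 -0.1242  0.3001] head 10.41 tilt [-2.4e-03 -6.0e-04 -1.0e+00] F [-0.66 -0.6  -0.19] M [ 0.01  0.02 -0.  ] w 0.0151
row [0.0, 0.0008, -0.0011, 0.0669, -0.0752, 0.2001] n=0.9
t7.05 tcp [ 0.5446 -0.1235  0.3003] head 10.45 tilt [-0.0018  0.     -1.    ] F [ 0.85 -0.75 -1.46] M [-0.07  0.01 -0.01] w 0.0152
```

View pics/s6.png

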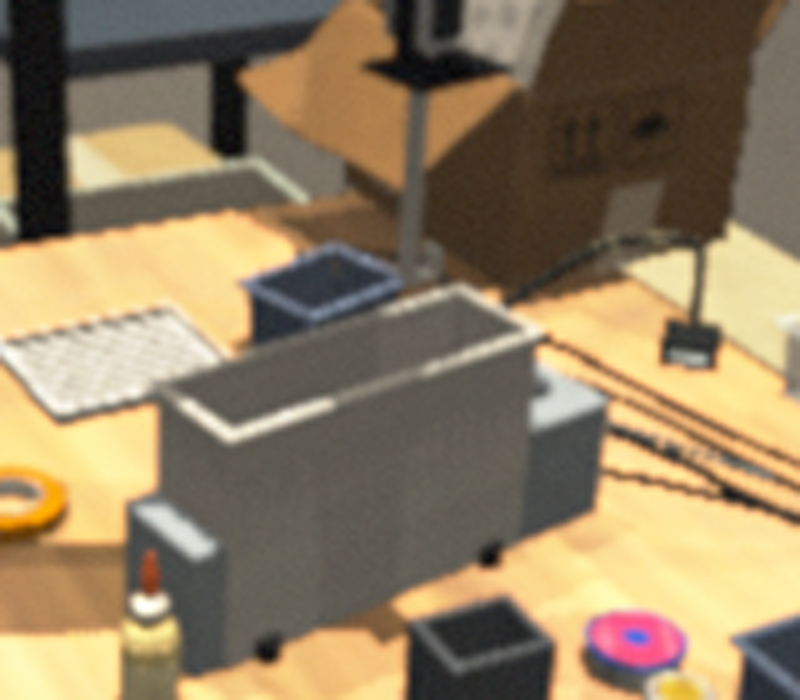

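View pics/w6.png

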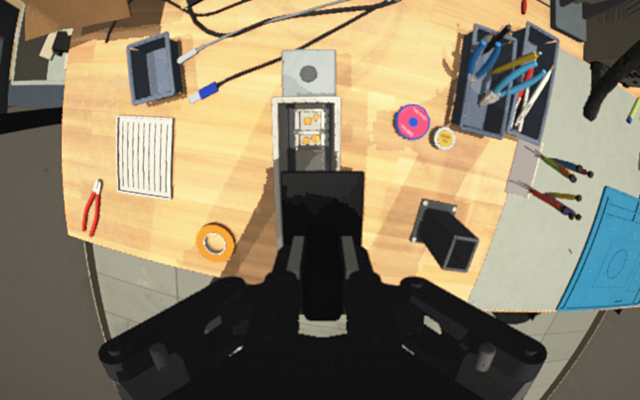

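View pics/t6.png

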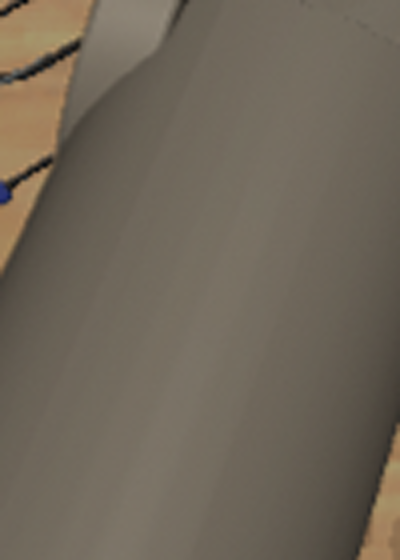

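Remeasure the bail here in the wrist view (a second viewpoint).

```bash
python3 - <<'E'
from h import *
i=cv2.imread("pics/w6.png");crop(i,265,90,350,165,9,"pics/w6a.png")
E
```

```text
(no output)
```

View pics/w6a.png

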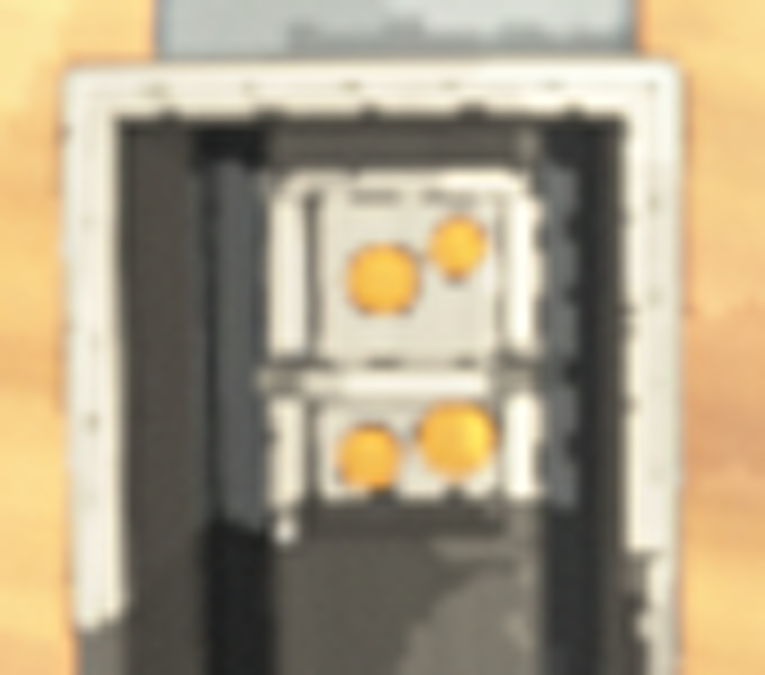

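```bash
python3 - <<'E'
from h import *
B=lambda u,v,z:at("wrist",265+u/9,90+v/9,z).round(4)
print("bail",B(400,382,.072),B(270,380,.07),B(530,380,.07),"corners",B(65,62,.135),B(683,65,.135))
print("rim far",B(405,172,.038),B(268,175,.038),B(535,175,.038)," near",B(400,535,.038))
row((.5545,-.107,.23),10.6)
E
```

```text
bail [ 0.5825 -0.1012  0.072 ] [ 0.5796 -0.084   0.07  ] [ 0.5856 -0.1181  0.07  ] corners [ 0.6168 -0.0603  0.135 ] [ 0.628  -0.1268  0.135 ]
rim far [ 0.6097 -0.0957  0.038 ] [ 0.6059 -0.0763  0.038 ] [ 0.6126 -0.1141  0.038 ]  near [ 0.5574 -0.1042  0.038 ]
row [-0.0001, 0.0006, -0.0008, 0.0645, -0.0719, 0.3512] n=1.5
```

```bash
python3 -m jog '[0,0.0006,-0.001,0.067,-0.073,0.1,0,0,0.0006,-0.001,0.067,-0.073,0.15,0,0,0.0006,-0.001,0.067,-0.073,0.2,0,0,0.0006,-0.001,0.067,-0.073,0.2,0]'
python3 - <<'E'
from h import *
st()
row((.5555,-.1065,.1685),10.6)
E
```

```text
clock: 7.45
tcp_pos: [0.5537, -0.1075, 0.259]
orientation: [-3.128, -0.289, 0.004]
contact_force: [0.1, 0.4, -2.6]
grip_width: 0.0144
t7.45 tcp [ 0.5537 -0.1075  0.259 ] head 10.56 tilt [-0.0028 -0.     -1.    ] F [ 0.1   0.42 -2.63] M [-0.01 -0.05 -0.03] w 0.0144
row [-0.0002, 0.0009, -0.0002, 0.0112, -0.0028, 0.4522] n=1.8
```

```bash
python3 -m jog '[0,0.0009,0,0.008,-0.003,0.08,0,0,0.0009,0,0.01,-0.003,0.16,0,0,0.0009,0,0.01,-0.003,0.24,0,0,0.0009,0,0.01,-0.003,0.32,0,0,0.0009,0,0.01,-0.003,0.38,0,0,0.0009,0,0.01,-0.003,0.42,0,0,0.0009,0,0.01,-0.003,0.45,0,0,0.0009,0,0.01,-0.003,0.45,0,0,0.0009,0,0.01,-0.003,0.45,0]'
python3 - <<'E'
from h import *
st()
row((.574,-.103,.1685),10.6)
i=r.grab_frame("scene")[:,:,::-1];crop(i,260,130,420,270,5,"pics/s7.png")
i=r.grab_frame("wrist")[:,:,::-1];cv2.imwrite("pics/w7.png",i)
st()
E
```

```text
clock: 8.35
tcp_pos: [0.5556, -0.1067, 0.1694]
orientation: [-3.128, -0.289, -0.001]
contact_force: [0.4, 0.8, -1.0]
grip_width: 0.0149
t8.35 tcp [ 0.5556 -0.1067  0.1694] head 10.56 tilt [ 6.e-04  4.e-04 -1.e+00] F [ 0.4   0.83 -1.04] M [-0.03  0.03  0.01] w 0.0149
row [-0.0001, -0.0002, -0.0002, 0.094, -0.0012, 0.0043] n=0.4
t8.45 tcp [ 0.5557 -0.1066  0.1695] head 10.57 tilt [ 1.1e-03  4.0e-04 -1.0e+00] F [ 0.05 -0.03  0.02] M [0.   0.03 0.02] w 0.0152
```

View pics/s7.png

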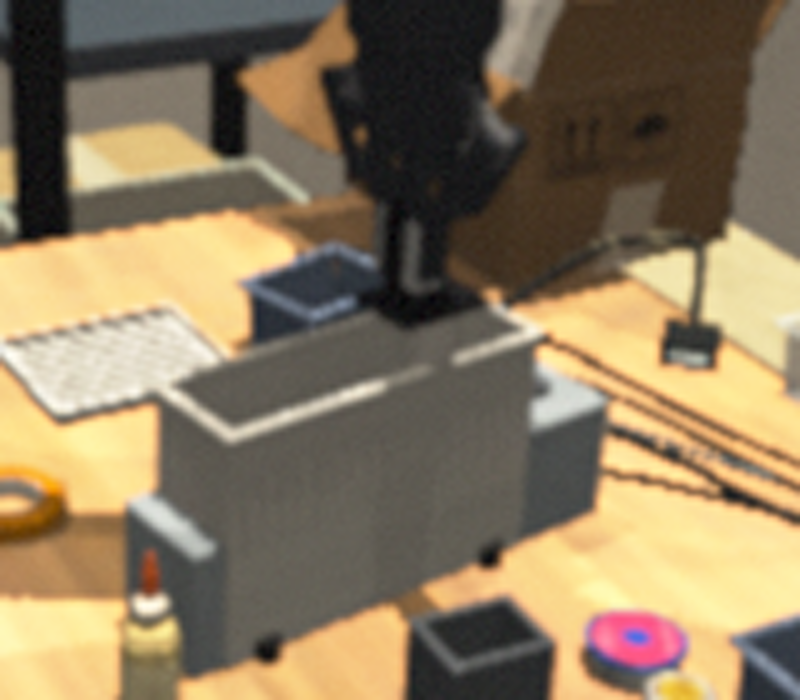

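View pics/w7.png

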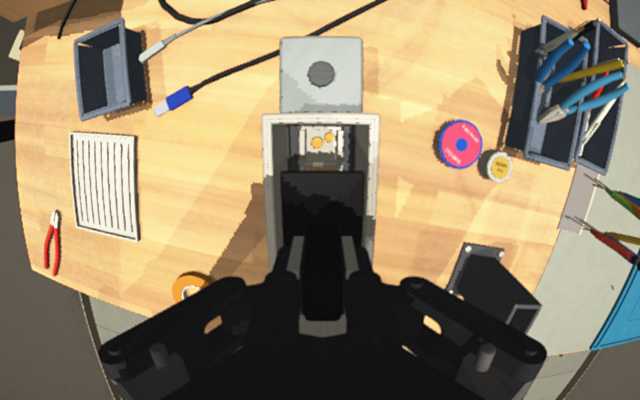

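```bash
python3 -m jog '[0,0,0,0.02,0,0.004,0,0,0,0,0.04,0,0.004,0,0,0,0,0.06,0,0.004,0,0,0,0,0.08,0,0.004,0,0,0,0,0.093,0,0.004,0,0,0,0,0.093,0,0.004,0,0,0,0,0.093,0,0.004,0]'
python3 - <<'E'
from h import *
st()
i=r.grab_frame("wrist")[:,:,::-1];crop(i,260,100,390,190,6,"pics/w8.png")
st()
E
```

```text
clock: 9.15
tcp_pos: [0.5739, -0.1033, 0.1687]
orientation: [-3.128, -0.289, -0.001]
contact_force: [-0.0, 0.5, -1.2]
grip_width: 0.0147
t9.15 tcp [ 0.5739 -0.1033  0.1687] head 10.56 tilt [ 8.e-04  3.e-04 -1.e+00] F [-0.02  0.47 -1.19] M [0.   0.05 0.04] w 0.0147
t9.20 tcp [ 0.5738 -0.1033  0.1687] head 10.55 tilt [ 8.e-04  4.e-04 -1.e+00] F [ 0.22 -0.19 -0.48] M [-0.02 -0.01 -0.05] w 0.0150
```

View pics/w8.png

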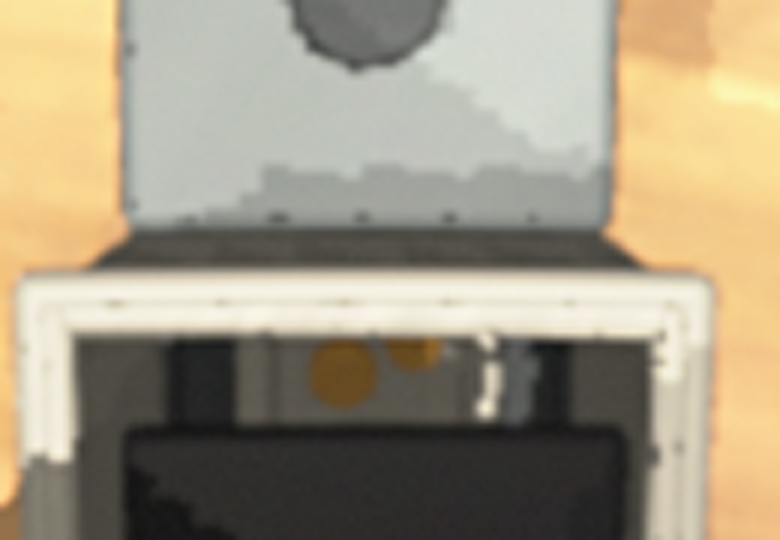

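```bash
cat >> h.py <<'E'
def favg(n=6):
    F=[];P=[];M=[]
    for k in range(n):
        r.grab_frame("top");o=r.get_obs();F.append(o["contact_force"]);P.append(o["tcp_pos"]);M.append(o["moment"])
    st();print("Favg",np.mean(F,0).round(2),"+-",(np.std(F,0)/n**.5).round(2),"M",np.mean(M,0).round(3),"P",np.mean(P,0).round(4))
E
python3 -c "
from h import *
favg(6)"
python3 -m jog '[0,0,0,0,0,-0.02,0,0,0,0,0,0,-0.04,0,0,0,0,0,0,-0.06,0,0,0,0,0,0,-0.08,0,0,0,0,0,0,-0.08,0,0,0,0,0,0,-0.08,0]'
python3 -c "
from h import *
favg(6)"
```

```text
t9.50 tcp [ 0.5739 -0.1032  0.1688] head 10.56 tilt [ 1.1e-03  6.0e-04 -1.0e+00] F [-0.41  0.72 -1.29] M [-0.01  0.03 -0.01] w 0.0154
Favg [ 0.26  0.04 -1.43] +- [0.2  0.22 0.19] M [-0.026  0.012  0.003] P [ 0.5738 -0.1033  0.1688]
clock: 10.1
tcp_pos: [0.5739, -0.1032, 0.1849]
orientation: [-3.128, -0.289, -0.002]
contact_force: [0.3, -0.3, -1.4]
grip_width: 0.015
t10.40 tcp [ 0.5738 -0.1033  0.1846] head 10.56 tilt [ 8.e-04  5.e-04 -1.e+00] F [ 0.08 -0.36 -0.98] M [ 0.04 -0.03  0.02] w 0.0155
Favg [-0.01 -0.03 -1.19] +- [0.12 0.18 0.14] M [ 0.007  0.011 -0.003] P [ 0.5738 -0.1032  0.1846]
```

```bash
python3 -m jog '[0,0,0,0,0,-0.005,0,0,0,0,0,0,-0.01,0,0,0,0,0,0,-0.015,0,0,0,0,0,0,-0.019,0,0,0,0,0,0,-0.019,0]'
python3 -c "
from h import *
favg(6)"
```

```text
clock: 10.9
tcp_pos: [0.5737, -0.1032, 0.1884]
orientation: [-3.128, -0.289, -0.001]
contact_force: [0.5, -0.4, -3.8]
grip_width: 0.0151
t11.20 tcp [ 0.5737 -0.1032  0.1884] head 10.56 tilt [ 6.e-04  5.e-04 -1.e+00] F [-0.   -1.3  -2.97] M [-0.    0.02  0.02] w 0.0154
Favg [ 0.07 -0.11 -3.14] +- [0.13 0.26 0.1 ] M [-0.05   0.022 -0.012] P [ 0.5737 -0.1032  0.1883]
```

```bash
python3 -m jog '[0,0,0,-0.01,0,0,0,0,0,0,-0.03,0,0,0,0,0,0,-0.06,0,0,0,0,0,0,-0.09,0,0,0,0,0,0,-0.12,0,0,0,0,0,0,-0.15,0,0,0,0,0,0,-0.18,0,0,0,0,0,0,-0.21,0,0,0,0,0,0,-0.24,0,0,0,0,0,0,-0.27,0,0,0,0,0,0,-0.28,0,0,0,0,0,0,-0.28,0,0,0]'
python3 - <<'E'
from h import *
favg(3)
i=r.grab_frame("wrist")[:,:,::-1];crop(i,250,80,400,200,5,"pics/w9.png")
row((.4959+.01-.008*.983+.0,-.1169-.008*.184,.1884),10.6)
E
```

```text
clock: 12.4
tcp_pos: [0.5184, -0.1135, 0.1884]
orientation: [-3.128, -0.289, -0.001]
contact_force: [-0.5, -0.5, -2.8]
grip_width: 0.0153
t12.55 tcp [ 0.519  -0.1134  0.1884] head 10.58 tilt [ 1.e-03  4.e-04 -1.e+00] F [-0.73  0.12 -3.  ] M [ 0.02 -0.    0.01] w 0.0151
Favg [-0.24  0.58 -3.17] +- [0.22 0.29 0.25] M [-0.017 -0.001 -0.004] P [ 0.5189 -0.1134  0.1884]
row [-0.0001, -0.0003, -0.0001, -0.1076, 0.0053, -0.0004] n=0.4
```

View pics/w9.png

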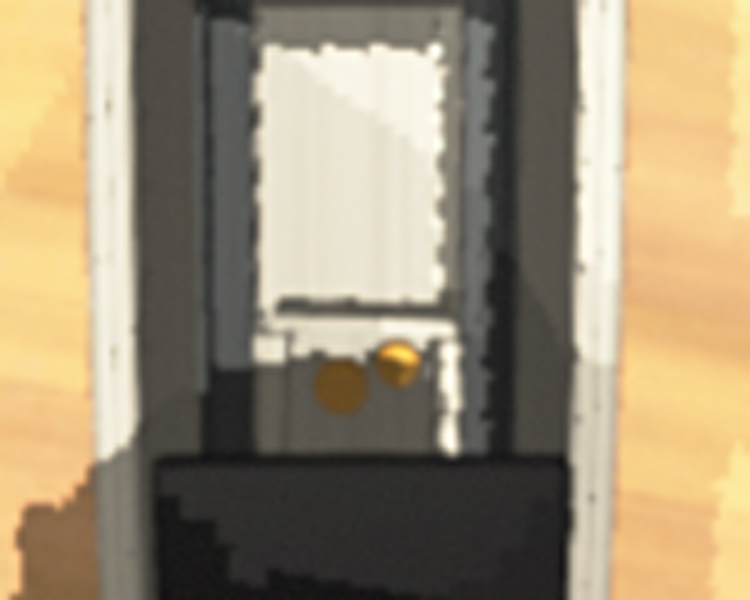

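```bash
python3 -m jog '[0,0,0,0,0,-0.005,0,0,0,0,0,0,-0.01,0,0,0,0,0,0,-0.015,0,0,0,0,0,0,-0.015,0]'
python3 -c "
from h import *
favg(6)"
```

```text
clock: 13.0
tcp_pos: [0.5188, -0.1134, 0.1912]
orientation: [-3.128, -0.29, -0.001]
contact_force: [0.2, 0.5, -5.1]
grip_width: 0.015
t13.30 tcp [ 0.5189 -0.1134  0.1913] head 10.58 tilt [ 6.e-04  3.e-04 -1.e+00] F [ 0.76  0.07 -4.42] M [-0.23  0.09  0.01] w 0.0149
Favg [ 0.07 -0.33 -5.01] +- [0.23 0.15 0.16] M [-0.189  0.061  0.018] P [ 0.5188 -0.1134  0.1912]
```

```bash
python3 -m jog '[0,0,0,0,0,0.008,0,0,0,0,0,0,0.014,0,0,0,0,-0.01,0,0.014,0,0,0,0,-0.03,0,0.014,0,0,0,0,-0.05,0,0.014,0,0,0,0,-0.07,0,0.014,0,0,0,0,-0.09,0,0.014,0,0,0,0,-0.11,0,0.014,0,0,0,0,-0.13,0,0.014,0,0,0,0,-0.15,0.003,0.014,0,0,0,0,-0.157,0.003,0.014,0,0,0,0,-0.157,0.003,0.014,0]'
python3 - <<'E'
from h import *
favg(4)
i=r.grab_frame("wrist")[:,:,::-1];crop(i,250,80,400,200,5,"pics/w10.png")
E
```

```text
clock: 14.5
tcp_pos: [0.4879, -0.1198, 0.1885]
orientation: [-3.128, -0.289, -0.001]
contact_force: [0.4, -0.5, -3.5]
grip_width: 0.015
t14.70 tcp [ 0.4884 -0.1197  0.1885] head 10.58 tilt [ 9.e-04  2.e-04 -1.e+00] F [-0.44 -0.06 -2.85] M [-0.03 -0.01  0.03] w 0.0146
Favg [-0.07 -0.14 -2.68] +- [0.2  0.03 0.07] M [-0.003 -0.008 -0.019] P [ 0.4883 -0.1197  0.1885]
```

View pics/w10.png

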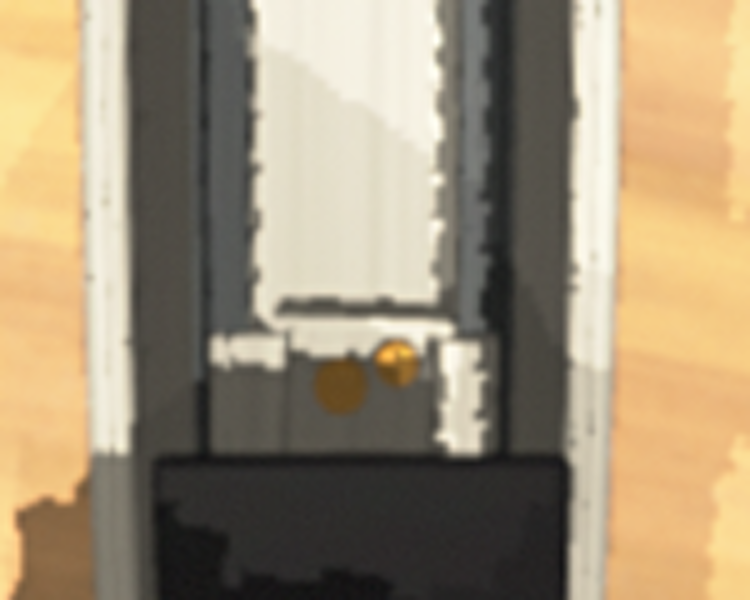

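```bash
python3 - <<'E'
from h import *
B=lambda u,v,z:at("wrist",250+u/5,80+v/5,z)
u=np.array([.983,.184,0])
print("strip L",B(230,332,.048)@u,"R",B(475,332,.048)@u,"rim end",B(360,313,.0395)@u,B(360,303,.0395)@u, "shaft",r.get_obs()["tcp_pos"]@u)
E
python3 -m jog '[0,0,0,0,0,-0.005,0,0,0,0,0,0,-0.01,0,0,0,0,0,0,-0.015,0,0,0,0,0,0,-0.015,0]'
python3 -c "
from h import *
favg(5)"
```

```text
strip L 0.493980628928292 R 0.4939154663822897 rim end 0.4964224830493709 0.4983253994494917 shaft 0.45802512330769196
clock: 15.15
tcp_pos: [0.4885, -0.1197, 0.1916]
orientation: [-3.128, -0.29, -0.002]
contact_force: [0.3, 0.2, -2.8]
grip_width: 0.0152
t15.40 tcp [ 0.4883 -0.1197  0.1914] head 10.59 tilt [ 7.e-04  2.e-04 -1.e+00] F [ 0.04  0.93 -3.81] M [-0.05  0.03 -0.01] w 0.0152
Favg [ 0.09  0.6  -2.63] +- [0.22 0.15 0.35] M [-0.025  0.03  -0.006] P [ 0.4884 -0.1197  0.1915]
```

```bash
python3 -m jog '[0,0,0,0,0,0.01,0,0,0,0,-0.003,0,0.01,0,0,0,0,-0.006,0,0.0,0,0,0,0,-0.006,0,-0.006,0,0,0,0,-0.006,0,-0.012,0,0,0,0,-0.006,0,-0.012,0]'
python3 -c "
from h import *
favg(5)"
```

```text
clock: 16.0
tcp_pos: [0.4873, -0.1199, 0.1941]
orientation: [-3.128, -0.29, -0.002]
contact_force: [0.0, 0.0, -3.0]
grip_width: 0.0152
t16.25 tcp [ 0.4871 -0.1199  0.1938] head 10.59 tilt [ 7.e-04  2.e-04 -1.e+00] F [-0.06  0.61 -2.43] M [-0.    0.04  0.  ] w 0.0153
Favg [-0.68  0.28 -3.16] +- [0.2  0.3  0.19] M [ 0.001  0.023 -0.012] P [ 0.4872 -0.1199  0.1939]
```

```bash
python3 -m jog '[0,0,0,0,0,-0.008,0,0,0,0,0,0,-0.016,0,0,0,0,0,0,-0.02,0,0,0,0,0,0,-0.02,0]'
python3 -c "
from h import *
favg(3)"
python3 -m jog '[0,0,0,0,0,-0.01,0,0,0,0,0,0,-0.02,0,0,0,0,0,0,-0.03,0,0,0,0,0,0,-0.04,0,0,0,0,0,0,-0.04,0]'
python3 -c "
from h import *
favg(3)"
```

```text
clock: 16.65
tcp_pos: [0.4872, -0.1199, 0.198]
orientation: [-3.128, -0.29, -0.002]
contact_force: [0.5, -0.4, -3.3]
grip_width: 0.0153
t16.80 tcp [ 0.4871 -0.1199  0.1978] head 10.59 tilt [ 6.e-04  3.e-04 -1.e+00] F [ 0.43 -0.24 -2.72] M [-0.04  0.   -0.06] w 0.0152
Favg [ 0.26  0.6  -2.78] +- [0.09 0.39 0.04] M [-0.02   0.038 -0.024] P [ 0.4871 -0.1199  0.1978]
clock: 17.3
tcp_pos: [0.4873, -0.1199, 0.2061]
orientation: [-3.128, -0.29, -0.002]
contact_force: [0.4, 0.3, -2.8]
grip_width: 0.0151
t17.45 tcp [ 0.487  -0.1198  0.2057] head 10.59 tilt [ 6.e-04  3.e-04 -1.e+00] F [ 0.62 -0.39 -2.82] M [-0.03  0.07  0.02] w 0.0155
Favg [ 0.25  0.16 -2.87] +- [0.2  0.33 0.15] M [-0.027  0.032  0.001] P [ 0.4871 -0.1198  0.2058]
```

```bash
python3 -m jog '[0,0,0,0,0,-0.04,0,0,0,0,0,0,-0.1,0,0,0,0,0,0,-0.16,0,0,0,0,0,0,-0.22,0,0,0,0,0,0,-0.28,0,0,0,0,0,0,-0.34,0,0,0,0,0,0,-0.4,0,0,0,0,0,0,-0.46,0,0,0,0,0,0,-0.52,0,0,0,0,0,0,-0.58,0,0,0,0,0,0,-0.64,0,0,0,0,0,0,-0.67,0]'
python3 - <<'E'
from h import *
favg(3)
i=r.grab_frame("scene")[:,:,::-1];crop(i,240,100,400,240,5,"pics/s11.png")
E
```

```text
clock: 18.65
tcp_pos: [0.4874, -0.12, 0.3411]
orientation: [-3.128, -0.29, -0.003]
contact_force: [-0.3, -0.5, -3.3]
grip_width: 0.0154
t18.80 tcp [ 0.4871 -0.1198  0.3399] head 10.60 tilt [ 1.e-03  5.e-04 -1.e+00] F [-0.33 -0.35 -2.7 ] M [-0.01  0.02  0.05] w 0.0152
Favg [ 0.12 -0.62 -2.89] +- [0.2  0.2  0.26] M [ 0.001 -0.014 -0.025] P [ 0.4874 -0.12    0.3407]
```

View pics/s11.png

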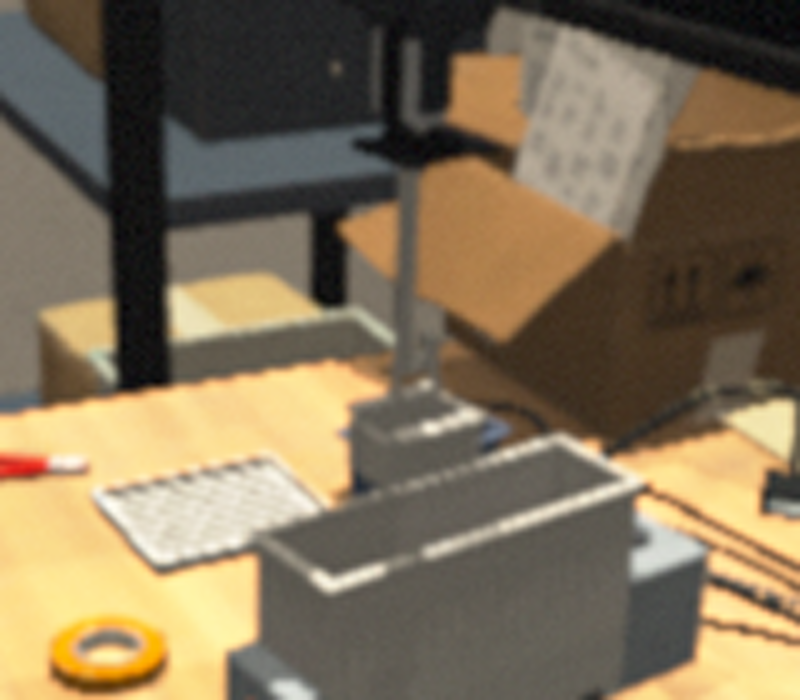

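```bash
python3 -c "
from h import *
row((.492,.1564,.34),10.6)"
python3 -m jog '[0,0,0,0.004,-0.02,0,0,0,0,0,0.014,-0.07,0,0,0,0,0,0.03,-0.15,0,0,0,0,0,0.05,-0.24,0,0,0,0,0,0.07,-0.34,0,0,0,0,0,0.09,-0.44,0,0,0,0,0,0.11,-0.54,0,0,0,0,0,0.13,-0.63,0,0,0,0,0,0.145,-0.71,0,0,0,0,0,0.158,-0.77,0,0,0,0,0,0.166,-0.81,0,0,0,0,0,0.17,-0.83,0,0]'
python3 -c "
from h import *
st()
row((.492,.1564,.34),10.6)"
```

```text
row [-0.0001, -0.0001, 0.0, 0.2797, -1.3525, -0.002] n=5.5
clock: 20.05
tcp_pos: [0.4896, 0.0505, 0.3394]
orientation: [-3.128, -0.292, 0.0]
contact_force: [-0.3, -0.6, -3.2]
grip_width: 0.015
t20.05 tcp [0.4896 0.0505 0.3394] head 10.65 tilt [-1.e-04  2.e-04 -1.e+00] F [-0.32 -0.62 -3.25] M [-0.03  0.07 -0.02] w 0.0150
row [-0.0001, 0.0, 0.0003, 0.1098, -0.5179, -0.003] n=2.1
```

```bash
python3 -m jog '[0,0,0,0.006,-0.03,0,0,0,0,0,0.018,-0.09,0,0,0,0,0,0.04,-0.18,0,0,0,0,0,0.06,-0.28,0,0,0,0,0,0.08,-0.37,0,0,0,0,0,0.095,-0.44,0,0,0,0,0,0.105,-0.49,0,0,0,0,0,0.11,-0.515,0,0,0,0,0,0.11,-0.518,0,0,0,0,0,0.11,-0.518,0,0]'
python3 - <<'E'
from h import *
favg(2)
row((.492,.1564,.34),10.6)
i=r.grab_frame("scene")[:,:,::-1];crop(i,220,90,380,230,5,"pics/s12.png")
i=r.grab_frame("wrist")[:,:,::-1];cv2.imwrite("pics/w12.png",i)
E
```

```text
clock: 21.05
tcp_pos: [0.4921, 0.1557, 0.3394]
orientation: [3.128, 0.29, -0.0]
contact_force: [-0.1, 0.0, -2.6]
grip_width: 0.0156
t21.15 tcp [0.4921 0.1555 0.3395] head 10.58 tilt [-1.e-04  1.e-04 -1.e+00] F [ 0.18  0.07 -3.62] M [ 0.04  0.04 -0.03] w 0.0154
Favg [ 0.21 -0.21 -3.2 ] +- [0.02 0.19 0.3 ] M [ 0.025  0.056 -0.02 ] P [0.4921 0.1555 0.3394]
row [-0.0, 0.0, -0.0001, 0.0003, -0.0046, -0.0027] n=0.0
```

View pics/s12.png

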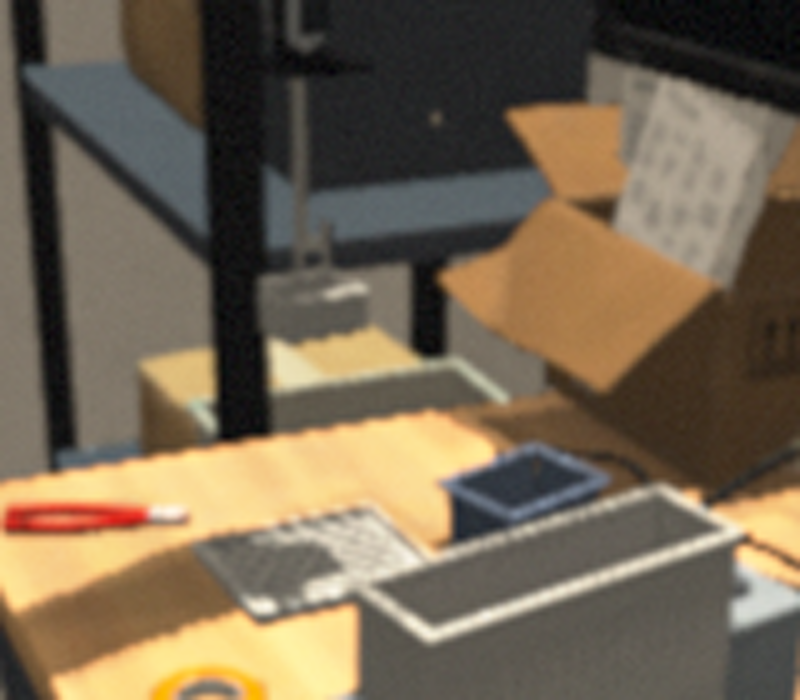

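View pics/w12.png

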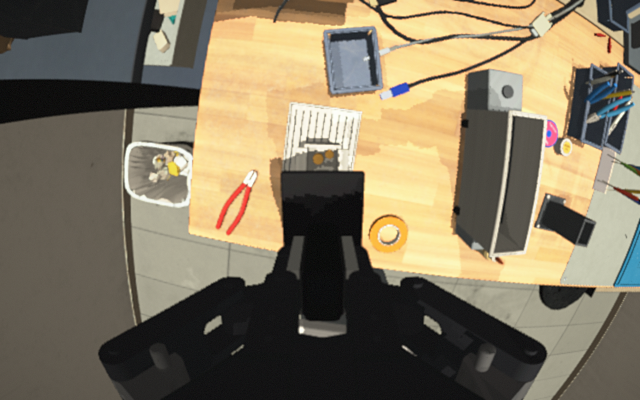

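```bash
python3 -m jog '[0,0,0,0,-0.004,0.04,0,0,0,0,0,-0.004,0.11,0,0,0,0,0,-0.004,0.18,0,0,0,0,0,-0.004,0.25,0,0,0,0,0,-0.004,0.32,0,0,0,0,0,-0.004,0.4,0,0,0,0,0,-0.004,0.48,0,0,0,0,0,-0.004,0.55,0,0,0,0,0,-0.004,0.61,0,0,0,0,0,-0.004,0.67,0,0,0,0,0,-0.004,0.7,0,0,0,0,0,-0.004,0.71,0]'
python3 - <<'E'
from h import *
favg(2)
row((.492,.1564,.182),10.6)
i=r.grab_frame("scene")[:,:,::-1];crop(i,220,130,380,270,5,"pics/s13.png")
i=r.grab_frame("wrist")[:,:,::-1];cv2.imwrite("pics/w13.png",i)
E
```

```text
clock: 22.45
tcp_pos: [0.4917, 0.1564, 0.1968]
orientation: [3.128, 0.29, -0.001]
contact_force: [0.2, 0.5, -2.4]
grip_width: 0.0151
t22.55 tcp [0.4921 0.1565 0.1975] head 10.58 tilt [-0.e+00  3.e-04 -1.e+00] F [-0.82 -0.11 -2.58] M [-0.03 -0.02 -0.02] w 0.0152
Favg [-0.73 -0.09 -2.64] +- [0.07 0.01 0.05] M [-0.035 -0.02  -0.017] P [0.492  0.1565 0.1973]
row [-0.0001, -0.0, -0.0001, -0.0004, 0.0006, 0.0775] n=0.3
```

View pics/s13.png

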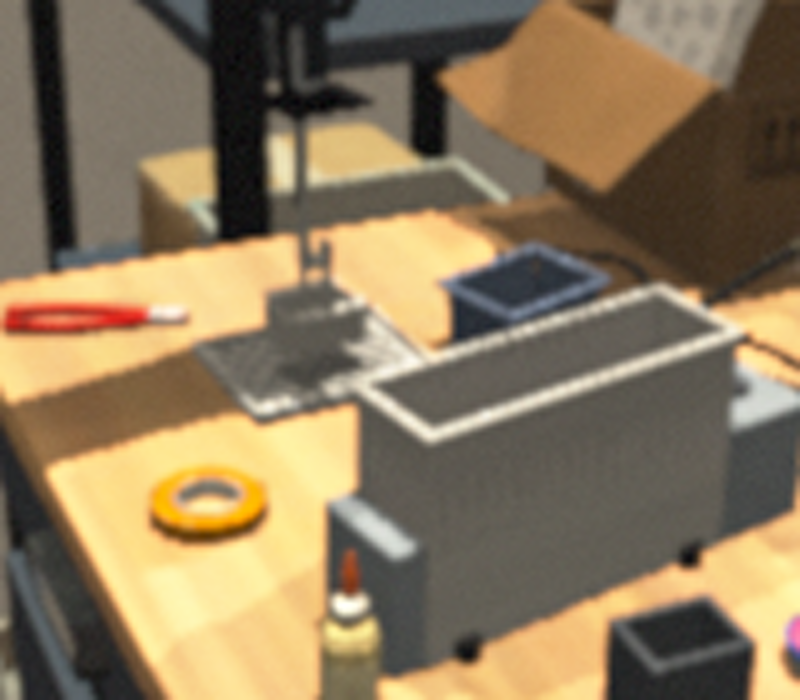

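View pics/w13.png

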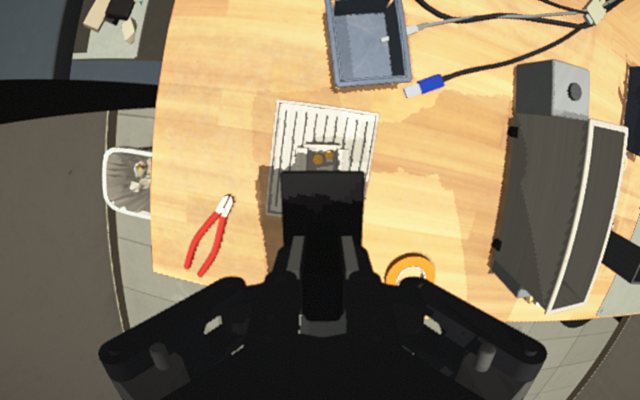

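```bash
python3 -m jog '[0,0,0,0,0,0.02,0,0,0,0,0,0,0.04,0,0,0,0,0,0,0.055,0,0,0,0,0,0,0.065,0,0,0,0,0,0,0.073,0,0,0,0,0,0,0.081,0,0,0,0,0,0,0.089,0,0,0,0,0,0,0.097,0,0,0,0,0,0,0.105,0,0,0,0,0,0,0.11,0,0,0,0,0,0,0.11,0]'
python3 - <<'E'
from h import *
favg(4)
E
```

```text
clock: 23.75
tcp_pos: [0.4925, 0.1567, 0.176]
orientation: [-3.128, -0.29, -0.002]
contact_force: [0.8, -0.3, -0.5]
grip_width: 0.0149
t23.95 tcp [0.4925 0.1567 0.1761] head 10.58 tilt [ 1.e-03  9.e-04 -1.e+00] F [-0.28 -0.47 -1.28] M [-0.01  0.02  0.  ] w 0.0153
Favg [-0.09 -0.19 -0.64] +- [0.07 0.13 0.2 ] M [-0.01   0.008  0.004] P [0.4925 0.1567 0.1761]
```

```bash
python3 -m jog '[0,0,0,0,0,0.02,0,0,0,0,0,0,0.04,0,0,0,0,0,0,0.06,0,0,0,0,0,0,0.076,0,0,0,0,0,0,0.076,0,0,0,0,0,0,0.076,0]'
python3 - <<'E'
from h import *
favg(3)
E
```

```text
clock: 24.55
tcp_pos: [0.4925, 0.1566, 0.1608]
orientation: [-3.128, -0.289, -0.001]
contact_force: [1.0, 0.6, -0.7]
grip_width: 0.015
t24.70 tcp [0.4926 0.1568 0.161 ] head 10.58 tilt [ 0.0013  0.0011 -1.    ] F [ 0.73 -1.2  -1.83] M [-0.03 -0.02  0.03] w 0.0148
Favg [ 0.17 -0.42 -1.24] +- [0.24 0.37 0.25] M [-0.008  0.006  0.013] P [0.4926 0.1567 0.161 ]
```

```bash
python3 -m jog '[0,0,0,-0.02,0,0,0,0,0,0,-0.04,0,0,0,0,0,0,-0.06,0,0,0,0,0,0,-0.08,0,0,0,0,0,0,-0.1,0,0,0,0,0,0,-0.12,0,0,0,0,0,0,-0.14,0,0,0,0,0,0,-0.155,0,0,0,0,0,0,-0.155,0,0,0,0,0,0,-0.155,0,0,0]'
python3 - <<'E'
from h import *
favg(3)
i=r.grab_frame("scene")[:,:,::-1];crop(i,220,130,380,270,5,"pics/s14.png")
i=r.grab_frame("wrist")[:,:,::-1];cv2.imwrite("pics/w14.png",i)
E
```

```text
clock: 25.7
tcp_pos: [0.4622, 0.1511, 0.1611]
orientation: [-3.127, -0.29, -0.003]
contact_force: [0.4, 0.1, -0.8]
grip_width: 0.0151
t25.85 tcp [0.4624 0.1511 0.161 ] head 10.58 tilt [ 0.0015  0.0011 -1.    ] F [-0.04 -0.04 -1.52] M [-0.05 -0.04 -0.  ] w 0.0151
Favg [-0.12 -0.3  -0.88] +- [0.41 0.11 0.31] M [-0.022  0.011 -0.02 ] P [0.4624 0.1511 0.161 ]
```

View pics/s14.png

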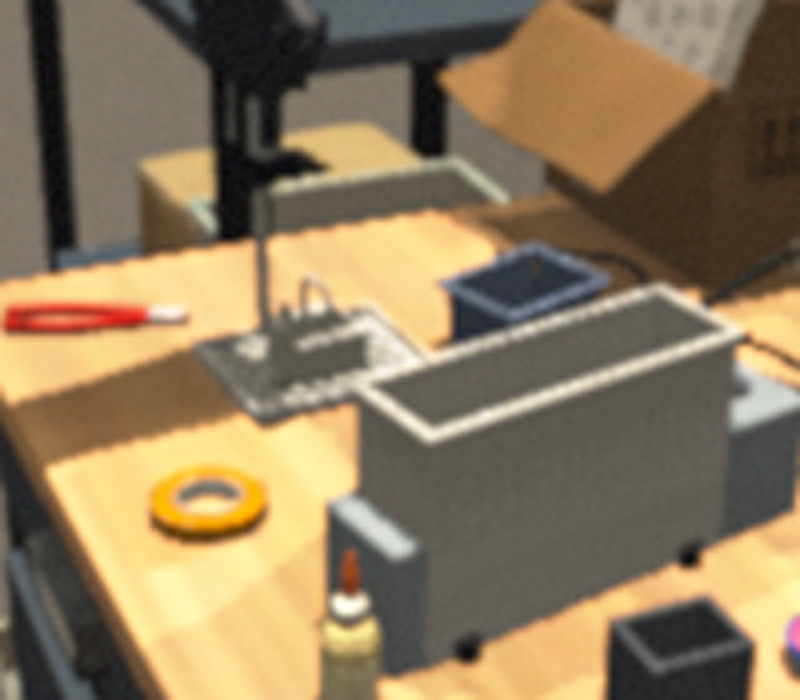

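View pics/w14.png

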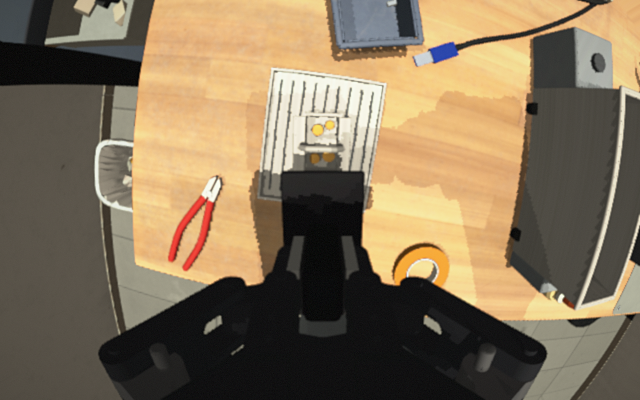

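```bash
python3 -m jog '[0,0,0,-0.01,0,-0.05,0,0,0,0,-0.02,0,-0.12,0,0,0,0,-0.02,0,-0.22,0,0,0,0,-0.02,0,-0.34,0,0,0,0,-0.02,0,-0.46,0,0,0,0,-0.02,0,-0.58,0,0,0,0,-0.02,0,-0.69,0,0,0,0,-0.02,0,-0.7,0]'
python3 - <<'E'
from h import *
st()
i=r.grab_frame("top")[:,:,::-1];crop(i,190,150,300,250,6,"pics/t15.png")
i=r.grab_frame("wrist")[:,:,::-1];cv2.imwrite("pics/w15.png",i)
E
```

```text
clock: 26.75
tcp_pos: [0.4597, 0.1505, 0.304]
orientation: [-3.125, -0.289, -0.01]
contact_force: [0.5, 0.9, -1.6]
grip_width: 0.0147
t26.75 tcp [0.4597 0.1505 0.304 ] head 10.55 tilt [ 0.0058  0.0043 -1.    ] F [ 0.54  0.94 -1.59] M [-0.07  0.02  0.  ] w 0.0147
```

View pics/w15.png

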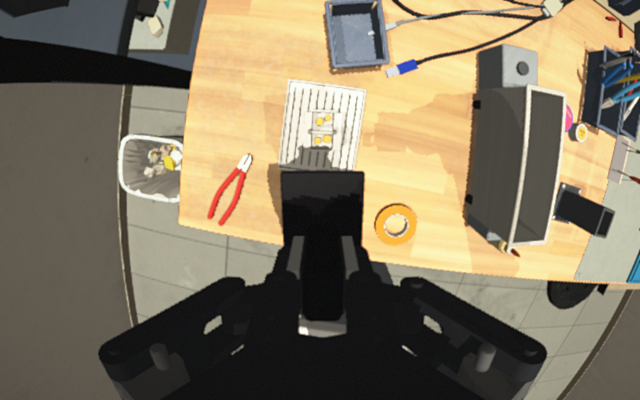

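```bash
python3 -c "
from h import *
row((.50,.0,.31),10.5)"
python3 -m jog '[0,0,0,0.02,0.12,-0.03,0,0,0,0,0.05,0.3,-0.03,0,0,0,0,0.06,0.5,-0.03,0,0,0,0,0.06,0.7,-0.03,0,0,0,0,0.06,0.8,-0.03,0]'
python3 -c "
from h import *
st()
row((.5,-.16,.31),-.73)"
```

```text
row [-0.0005, -0.0008, 0.0004, 0.0677, 0.7763, -0.0445] n=3.1
clock: 27.35
tcp_pos: [0.4986, -0.009, 0.3059]
orientation: [-3.129, -0.283, -0.001]
contact_force: [-0.3, 0.1, -1.1]
grip_width: 0.0155
t27.35 tcp [ 0.4986 -0.009   0.3059] head 10.32 tilt [ 4.e-04  3.e-04 -1.e+00] F [-0.3   0.05 -1.11] M [-0.03 -0.01  0.01] w 0.0155
row [-0.0001, -0.0001, 0.0614, -0.1286, 0.7441, -0.0204] n=3.0
```

```bash
python3 -m jog '[0,0,0.03,-0.04,0.2,-0.02,0,0,0,0.06,-0.1,0.45,-0.02,0,0,0,0.062,-0.13,0.65,-0.02,0,0,0,0.062,-0.13,0.74,-0.02,0,0,0,0.062,-0.13,0.74,-0.02,0]'
python3 -c "
from h import *
st()
row((.4633,-.3175,.30),-.73)"
```

```text
clock: 27.85
tcp_pos: [0.4983, -0.1626, 0.3088]
orientation: [3.14, -0.033, -0.003]
contact_force: [-0.2, 0.5, -1.2]
grip_width: 0.0153
t27.85 tcp [ 0.4983 -0.1626  0.3088] head -1.19 tilt [-0.0016 -0.0016 -1.    ] F [-0.23  0.55 -1.21] M [-0.01  0.06 -0.03] w 0.0153
row [0.0005, 0.0005, -0.0025, -0.1587, 0.7779, 0.0457] n=3.2
```

```bash
python3 -m jog '[0.0005,0.0005,0,-0.05,0.2,0.0,0,0.0005,0.0005,0,-0.1,0.42,0.0,0,0.0005,0.0005,-0.002,-0.14,0.62,0.02,0,0.0005,0.0005,-0.002,-0.158,0.74,0.04,0,0.0005,0.0005,-0.002,-0.159,0.778,0.045,0,0.0005,0.0005,-0.002,-0.159,0.778,0.045,0,0.0005,0.0005,-0.002,-0.159,0.778,0.045,0]'
python3 - <<'E'
from h import *
st()
row((.4633,-.3175,.1315),-.73)
i=r.grab_frame("wrist")[:,:,::-1];cv2.imwrite("pics/w16.png",i)
i=r.grab_frame("scene")[:,:,::-1];crop(i,260,150,420,290,5,"pics/s16.png")
i=r.grab_frame("top")[:,:,::-1];crop(i,190,150,300,250,6,"pics/t16.png")
st()
E
```

```text
clock: 28.55
tcp_pos: [0.464, -0.3155, 0.2995]
orientation: [-3.14, 0.019, 0.001]
contact_force: [0.5, 0.2, -1.1]
grip_width: 0.0149
t28.55 tcp [ 0.464  -0.3155  0.2995] head -0.70 tilt [-9.0e-04  1.3e-03 -1.0e+00] F [ 0.48  0.19 -1.09] M [ 0.08 -0.02  0.01] w 0.0149
row [-0.0004, 0.0003, 0.0002, -0.0027, 0.0113, 0.8401] n=3.4
t28.70 tcp [ 0.4641 -0.3157  0.3   ] head -0.66 tilt [ 1.e-04  8.e-04 -1.e+00] F [ 0.28 -0.84 -1.33] M [-0.   -0.02 -0.  ] w 0.0153
```

View pics/w16.png

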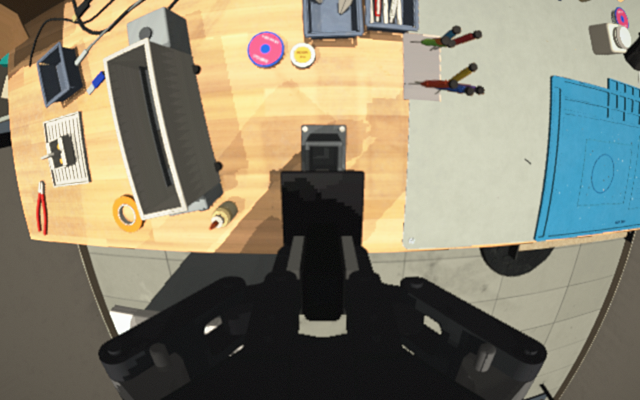

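View pics/s16.png

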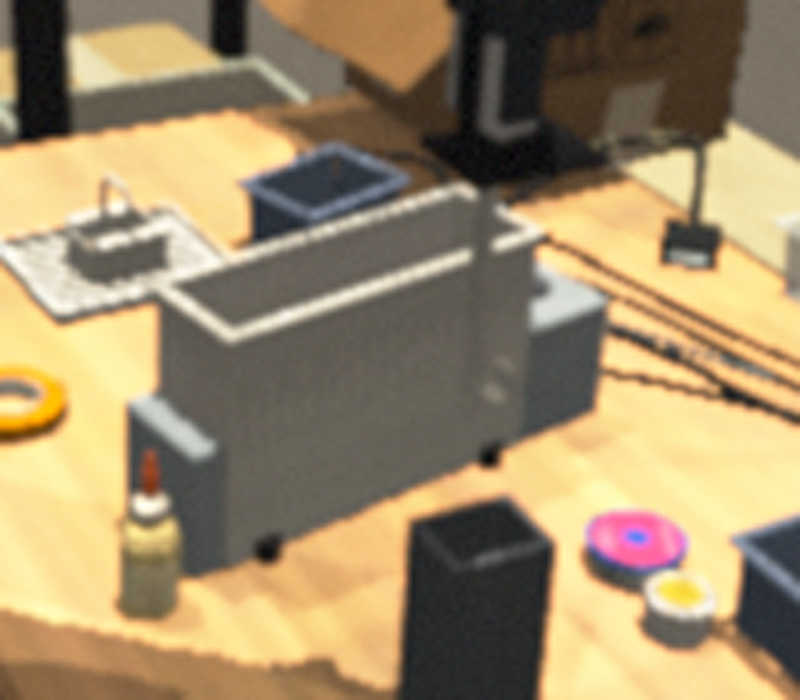

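View pics/t16.png

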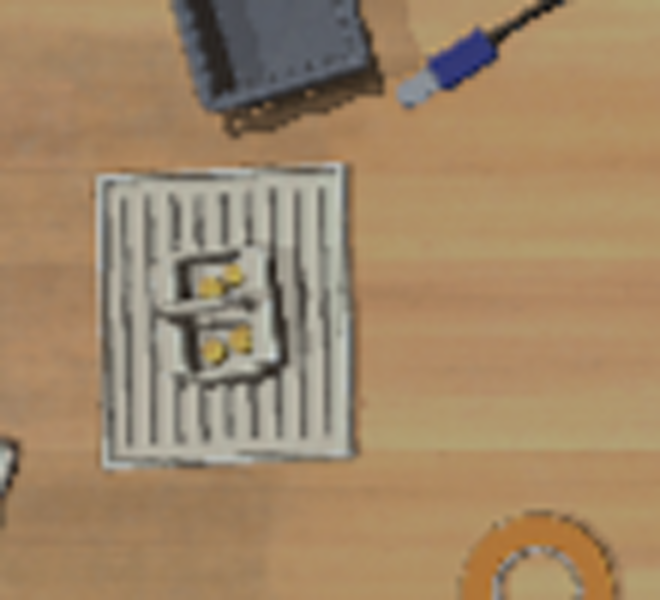

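```bash
python3 -m jog '[0,0,0,-0.004,0.009,0.02,0,0,0,0,-0.004,0.009,0.08,0,0,0,0,-0.004,0.009,0.16,0,0,0,0,-0.004,0.009,0.24,0,0,0,0,-0.004,0.009,0.33,0,0,0,0,-0.004,0.009,0.42,0,0,0,0,-0.004,0.009,0.51,0,0,0,0,-0.004,0.009,0.6,0,0,0,0,-0.004,0.009,0.69,0,0,0,0,-0.004,0.009,0.76,0,0,0,0,-0.004,0.009,0.8,0,0,0,0,-0.004,0.009,0.81,0]'
python3 -c "
from h import *
favg(2)
row((.4633,-.3175,.1315),-.73)"
```

```text
clock: 29.9
tcp_pos: [0.4629, -0.3171, 0.137]
orientation: [-3.14, 0.018, 0.002]
contact_force: [0.4, -0.3, -2.0]
grip_width: 0.0152
t30.00 tcp [ 0.4634 -0.3175  0.1381] head -0.67 tilt [ 2.e-04  6.e-04 -1.e+00] F [-0.36  0.26 -1.31] M [-0.01 -0.03  0.  ] w 0.0149
Favg [-0.15  0.   -1.15] +- [0.15 0.18 0.11] M [-0.034 -0.003  0.009] P [ 0.4633 -0.3174  0.1378]
row [-0.0002, -0.0, 0.0003, -0.0006, -0.0002, 0.0329] n=0.1
```

```bash
python3 -m jog '[0,0,0,0,0,0.008,0,0,0,0,0,0,0.016,0,0,0,0,0,0,0.024,0,0,0,0,0,0,0.03,0,0,0,0,0,0,0.034,0,0,0,0,0,0,0.034,0]'
python3 -c "
from h import *
favg(4)"
```

```text
clock: 30.6
tcp_pos: [0.4635, -0.3175, 0.1315]
orientation: [-3.141, 0.018, -0.0]
contact_force: [-1.1, 0.7, 2.4]
grip_width: 0.0151
t30.80 tcp [ 0.4634 -0.3175  0.1315] head -0.67 tilt [ 3.e-04  8.e-04 -1.e+00] F [-0.97  1.55  3.39] M [0.25 0.24 0.  ] w 0.0152
Favg [-0.83  1.36  3.05] +- [0.21 0.09 0.19] M [0.21  0.203 0.018] P [ 0.4635 -0.3175  0.1315]
```

```bash
python3 -m jog '[0,0,0,0,0,0,0.2,0,0,0,0,0,0,0.3,0,0,0,0,0,0,0.5,0,0,0,0,0,0,0.7,0,0,0,0,0,0,1,0,0,0,0,0,0,1,0,0,0,0,0,0,1]'
python3 - <<'E'
from h import *
st()
i=r.grab_frame("wrist")[:,:,::-1];cv2.imwrite("pics/w17.png",i)
E
```

```text
clock: 31.5
tcp_pos: [0.4635, -0.3176, 0.1315]
orientation: [-3.141, 0.018, -0.001]
contact_force: [0.3, 0.1, 0.1]
grip_width: 0.0853
t31.50 tcp [ 0.4635 -0.3176  0.1315] head -0.67 tilt [ 4.e-04  7.e-04 -1.e+00] F [0.29 0.14 0.15] M [-0.   -0.04 -0.01] w 0.0853
```

View pics/w17.png

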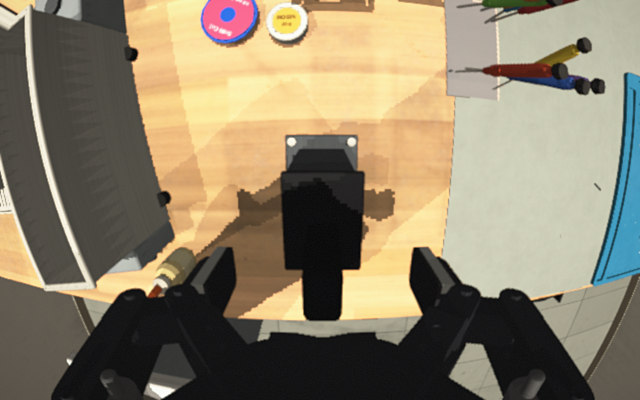

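Released; rod stands on the rim. Rise clear.

```bash
python3 -m jog '[0,0,0,0,0,-0.05,1,0,0,0,0,0,-0.12,1,0,0,0,0,0,-0.22,1,0,0,0,0,0,-0.35,1,0,0,0,0,0,-0.5,1,0,0,0,0,0,-0.65,1,0,0,0,0,0,-0.7,1,0,0,0,0,0,-0.7,1,0,0,0,0,0,-0.7,1]'
python3 - <<'E'
from h import *
st()
i=r.grab_frame("wrist")[:,:,::-1];crop(i,0,20,500,270,1.6,"pics/w18.png")
i=r.grab_frame("scene")[:,:,::-1];crop(i,260,170,420,310,5,"pics/s18.png")
E
```

```text
clock: 32.45
tcp_pos: [0.4631, -0.3172, 0.271]
orientation: [-3.14, 0.018, 0.0]
contact_force: [0.2, 0.3, 0.5]
grip_width: 0.0851
t32.45 tcp [ 0.4631 -0.3172  0.271 ] head -0.65 tilt [-0.      0.0014 -1.    ] F [0.15 0.28 0.46] M [-0.    0.02  0.06] w 0.0851
```

View pics/w18.png

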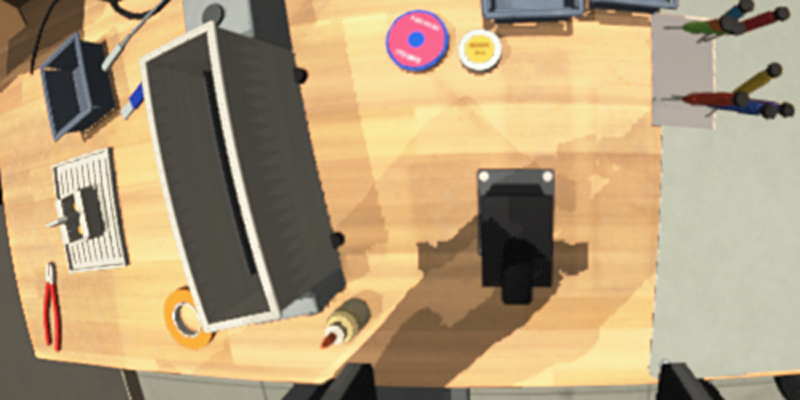

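View pics/s18.png

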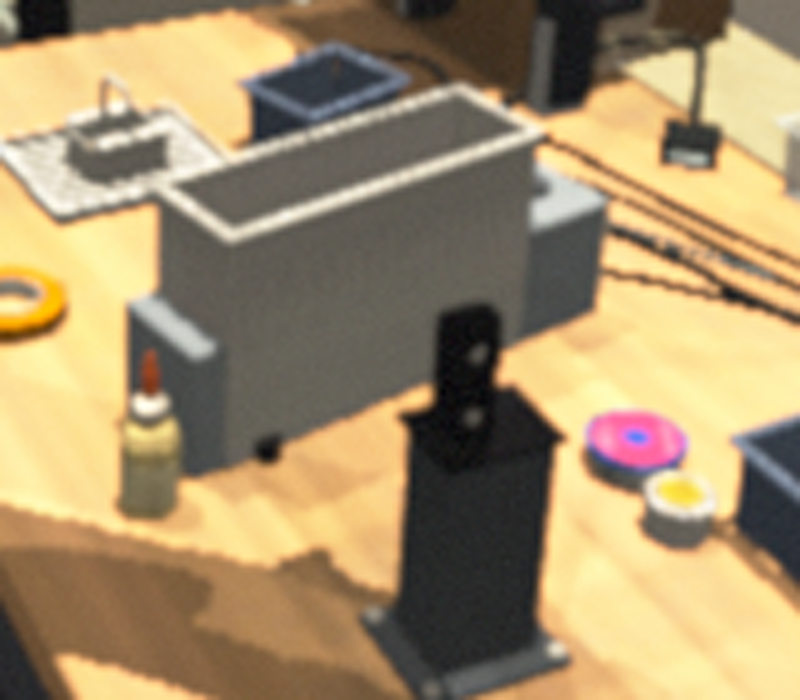

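The rod hangs flat on the rim, the basket stands upright mid-tray and the bystanders are in place. I'm handing in.

```bash
python3 -c "
from bench import r
print(r.hand_in())"
```

```text
the job is handed in; nothing more can be done
None
```

The basket is out of the tank and standing upright at about the middle of the draining tray. The hook rod is back in its stand. I handed the job in at about 32.5 s of the 72 s allowed; the hand-in reports no verdict.

- **Hooking:** I took the rod from its stand, passed the hook under the bail from the robot's side and lifted until it carried the basket. The extra load was about 1.9 N.
- **Finding the gap:** A test lift 56 mm along met about 1.9 N of resistance at roughly 1 mm of push on the strips. At 87 mm, where the camera had shown the gap, the same lift met none. The picture there suggested the basket sat 2 to 4 mm too far towards the tank's far end, so I shifted it 1.2 mm more towards the robot. It then came up carrying only its own weight.
- **Placing and hanging:** I lowered the basket slowly onto the tray, drew the hook out from under the bail, and lowered the rod until its guard plate rested on the stand's rim. Then I opened the gripper and raised it clear.

In the last pictures the basket is upright near the tray's centre and the rod sits flat on the rim. The bottle, reel and tape look unmoved, and the gripper is free with force readings at noise level. No check failed. I judged the final positions from the pictures only and did not measure them again.

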